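# Ready the staining station: load the carousel and close up the carton row

### The job

Get the staining station ready. While the carousel is still empty, turn it by its bar knob, the short way and without letting it spin away, until its index line meets the pointer on the foot, and let it stand; then stand every amber screw-cap reagent bottle upright in the middle of a dark round pad, one to a pad, any pads, without turning the freely running carousel out of line. Close up the row of slide cartons too: lay the two cartons that lie loose on the desk along the low rail, touching it, and butt them flush end to end against the carton that already stands in the row, leaving no gaps.

Things in the scene. Friction and masses are not known exactly. Their poses are not given: they have to be found in the camera images.
- carousel (a joint): angle of the carousel's disc on its fixed foot; 0 = index line on the disc points exactly at the pointer of the foot; positive is counter-clockwise seen from above. The disc (240 mm across, top 26 mm above the desk) runs almost freely (0.012 N m) and stays where it is left.
- carousel_knob (a point): centre of the bar knob in the middle of the carousel's disc, on the disc's axis, 56 mm above the desk; the bar is 44 mm long (its x, parallel to the index line), 14 mm thick (its y), from 36 to 66 mm above the desk. Its frame turns with the disc; -x points along the index line. Below the bar is a 40 mm round hub from 26 to 38 mm above the desk.
- index_end (a point): outer end of the black index line on the disc, 118 mm from the axis, on the disc's upper face
- pointer (a point): top of the fixed pointer block of the foot (18 x 18 mm, 25 mm high, with a white line on it), just outside the disc's rim, 135 mm from the axis
- pad_1 (a point): middle of a flat dark round pad (52 mm across, a mere marking) on the carousel's disc, 85 mm from its axis; moves with the disc; upper face 26 mm above the desk. The four pads are 90 degrees apart, 45 degrees off the index line.
- pad_2 (a point): middle of a flat dark round pad (52 mm across, a mere marking) on the carousel's disc, 85 mm from its axis; moves with the disc; upper face 26 mm above the desk. The four pads are 90 degrees apart, 45 degrees off the index line.
- pad_3 (a point): middle of a flat dark round pad (52 mm across, a mere marking) on the carousel's disc, 85 mm from its axis; moves with the disc; upper face 26 mm above the desk. The four pads are 90 degrees apart, 45 degrees off the index line.
- pad_4 (a point): middle of a flat dark round pad (52 mm across, a mere marking) on the carousel's disc, 85 mm from its axis; moves with the disc; upper face 26 mm above the desk. The four pads are 90 degrees apart, 45 degrees off the index line.
- bottle_l_mid (a point): amber glass reagent bottle with screw cap, 45 mm diameter (body), 94 mm tall, stands upright on the desk at the right; the cap is 28 mm across and starts 76 mm above the bottle's foot. This point is on its axis at half height, 47 mm above its foot; z is up along its axis. May be absent (None).
- bottle_m_mid (a point): amber glass reagent bottle with screw cap, 39 mm diameter (body), 81 mm tall, stands upright on the desk at the right; the cap is 24 mm across and starts 65 mm above the bottle's foot. This point is on its axis at half height, 40.5 mm above its foot; z is up along its axis. May be absent (None).
- bottle_n_mid (a point): amber glass reagent bottle with screw cap, 39 mm diameter (body), 81 mm tall, stands upright on the desk at the right; the cap is 24 mm across and starts 65 mm above the bottle's foot. This point is on its axis at half height, 40.5 mm above its foot; z is up along its axis. May be absent (None).
- bottle_s_mid (a point): amber glass reagent bottle with screw cap, 35 mm diameter (body), 73 mm tall, stands upright on the desk at the right; the cap is 21 mm across and starts 59 mm above the bottle's foot. This point is on its axis at half height, 36.5 mm above its foot; z is up along its axis. May be absent (None).
- carton_a_mid (a point): loose carton of glass slides, a box 56 mm (its x) by 82 mm (its y) by 34 mm (its z), lies flat on the desk beyond the rail. This point is its centre, 17 mm above its underside. About 0.24 kg; the two loose cartons are alike and may go in either order.
- carton_b_mid (a point): loose carton of glass slides, a box 56 mm (its x) by 82 mm (its y) by 34 mm (its z), lies flat on the desk beyond the rail. This point is its centre, 17 mm above its underside. About 0.24 kg; the two loose cartons are alike and may go in either order.
- row_1 (a point): centre of the first carton place in the row, 17 mm above the desk; y runs along the row to the fixed carton, x across it to the rail. Its +y end is the end face of the fixed carton (same size as the loose ones). The rail, a fixed strip 7 mm high, 10 mm wide, runs along the +x side, its inner face 28.5 mm from this centre line; the -x side and -y end are open.
- row_2 (a point): centre of the second carton place in the row, 17 mm above the desk; y runs along the row to the fixed carton, x across it to the rail. It lies 82 mm beyond the first place, along the same rail.
Mind the look-alikes: they are no part of the job. Leave any green look-alike of the part that bears bottle_l_mid alone.

How it is judged (in metres and radians):
On the way:
1. the empty carousel has been turned until its index line meets the pointer (within 0.08 rad) and stands still (value of joint carousel between -0.08 and 0.08 rad and velocity of joint carousel between -0.05 and 0.05 rad/s and horizontal distance between each of bottle_l_mid, bottle_m_mid, bottle_n_mid, bottle_s_mid and carousel_knob above 0.14 m), for 0.3 s.
At the end, for the whole second after the job is handed in: Index line within 0.1 rad of the pointer, disc still; every bottle upright on the disc within 10 mm of a pad's middle; one carton butted to the fixed one (gap under 3.5 mm), a second one to the first (total gap under 6 mm), each within 5 mm of touching the rail, in line within 0.06 rad, at rest (value of joint carousel between -0.1 and 0.1 rad and velocity of joint carousel between -0.05 and 0.05 rad/s and (horizontal distance between bottle_l_mid and pad_1 below 0.01 m or horizontal distance between bottle_l_mid and pad_2 below 0.01 m or horizontal distance between bottle_l_mid and pad_3 below 0.01 m or horizontal distance between bottle_l_mid and pad_4 below 0.01 m) and height (world z) of bottle_l_mid between 0.067 and 0.079 m and angle between each of bottle_l_mid, bottle_m_mid, bottle_n_mid, bottle_s_mid's own z axis and vertical below 0.1 rad and linear speed of each of bottle_l, bottle_m, bottle_n, bottle_s below 0.02 m/s and (horizontal distance between bottle_m_mid and pad_1 below 0.01 m or horizontal distance between bottle_m_mid and pad_2 below 0.01 m or horizontal distance between bottle_m_mid and pad_3 below 0.01 m or horizontal distance between bottle_m_mid and pad_4 below 0.01 m) and height (world z) of bottle_m_mid between 0.0605 and 0.0725 m and (horizontal distance between bottle_n_mid and pad_1 below 0.01 m or horizontal distance between bottle_n_mid and pad_2 below 0.01 m or horizontal distance between bottle_n_mid and pad_3 below 0.01 m or horizontal distance between bottle_n_mid and pad_4 below 0.01 m) and height (world z) of bottle_n_mid between 0.0605 and 0.0725 m and (horizontal distance between bottle_s_mid and pad_1 below 0.01 m or horizontal distance between bottle_s_mid and pad_2 below 0.01 m or horizontal distance between bottle_s_mid and pad_3 below 0.01 m or horizontal distance between bottle_s_mid and pad_4 below 0.01 m) and height (world z) of bottle_s_mid between 0.0565 and 0.0685 m and ((y of carton_a_mid in the frame of row_1 between -0.0035 and 0.0035 m and x of carton_a_mid in the frame of row_1 between -0.005 and 0.005 m and z of carton_a_mid in the frame of row_1 below 0.005 m and angle between the y axis of carton_a_mid and the y axis of row_1, either way round below 0.06 rad and angle between carton_a_mid's own z axis and vertical below 0.1 rad and linear speed of carton_a below 0.02 m/s) or (y of carton_b_mid in the frame of row_1 between -0.0035 and 0.0035 m and x of carton_b_mid in the frame of row_1 between -0.005 and 0.005 m and z of carton_b_mid in the frame of row_1 below 0.005 m and angle between the y axis of carton_b_mid and the y axis of row_1, either way round below 0.06 rad and angle between carton_b_mid's own z axis and vertical below 0.1 rad and linear speed of carton_b below 0.02 m/s)) and ((y of carton_a_mid in the frame of row_1 between -0.0035 and 0.0035 m and x of carton_a_mid in the frame of row_1 between -0.005 and 0.005 m and z of carton_a_mid in the frame of row_1 below 0.005 m and angle between the y axis of carton_a_mid and the y axis of row_1, either way round below 0.06 rad and angle between carton_a_mid's own z axis and vertical below 0.1 rad and linear speed of carton_a below 0.02 m/s) or (y of carton_a_mid in the frame of row_2 between -0.006 and 0.006 m and x of carton_a_mid in the frame of row_2 between -0.005 and 0.005 m and z of carton_a_mid in the frame of row_2 below 0.005 m and angle between the y axis of carton_a_mid and the y axis of row_2, either way round below 0.06 rad and angle between carton_a_mid's own z axis and vertical below 0.1 rad and linear speed of carton_a below 0.02 m/s)) and ((y of carton_b_mid in the frame of row_1 between -0.0035 and 0.0035 m and x of carton_b_mid in the frame of row_1 between -0.005 and 0.005 m and z of carton_b_mid in the frame of row_1 below 0.005 m and angle between the y axis of carton_b_mid and the y axis of row_1, either way round below 0.06 rad and angle between carton_b_mid's own z axis and vertical below 0.1 rad and linear speed of carton_b below 0.02 m/s) or (y of carton_b_mid in the frame of row_2 between -0.006 and 0.006 m and x of carton_b_mid in the frame of row_2 between -0.005 and 0.005 m and z of carton_b_mid in the frame of row_2 below 0.005 m and angle between the y axis of carton_b_mid and the y axis of row_2, either way round below 0.06 rad and angle between carton_b_mid's own z axis and vertical below 0.1 rad and linear speed of carton_b below 0.02 m/s))).
It fails at once if the carousel spins away (past the pointer by over 0.6 rad, or over 1.7 rad the other way) (value of joint carousel above 1.7 rad or value of joint carousel below -0.6 rad).
It fails at once if the carousel is more than 0.25 rad out of line with a bottle on it (((horizontal distance between bottle_l_mid and carousel_knob below 0.11 m and height (world z) of bottle_l_mid below 0.077 m) or (horizontal distance between bottle_m_mid and carousel_knob below 0.11 m and height (world z) of bottle_m_mid below 0.0705 m) or (horizontal distance between bottle_n_mid and carousel_knob below 0.11 m and height (world z) of bottle_n_mid below 0.0705 m) or (horizontal distance between bottle_s_mid and carousel_knob below 0.11 m and height (world z) of bottle_s_mid below 0.0665 m)) and not (value of joint carousel between -0.25 and 0.25 rad)).
It fails at once if a bottle is tipped over (angle between any of bottle_l_mid, bottle_m_mid, bottle_n_mid, bottle_s_mid's own z axis and vertical above 0.8 rad).
Of bottle_l, bottle_m, bottle_n, bottle_s only 3 to 4 are there at a start; the rules pass over those that are not, and their reading is None.
At some moment in a run one of carton_a, carton_b may be knocked a few centimetres aside while the robot is not near it.
It also fails if it takes over 210 s, if anything falls off the work surface, if the arm or the gripper's body presses on something with over 40 N, if the wrist force passes 120 N, or if a joint passes its speed limit or range.

### The arm

A 6-joint arm with a two-finger parallel gripper is mounted at the origin on a cart in front of the work surface, level with it; the furniture and walls round the work are solid. World frame = base frame: x ahead of the robot, y to its left, z up, the work surface at z = 0. Lengths are in mm, angles in rad, forces in N, time in s.
With the tool pointing down it reaches from about 325 to 1000 mm from the base axis. Payload 5.1 kg.
Tool frame: the origin (TCP) lies midway between the tips of the shut fingers; the grasp point (between the pads) lies 19 mm behind it (robot.hold_point_z is the z of the grasp point in the tool frame, in mm); z points along the fingers, y is the line along which they close (so a half turn about z gives the same grasp; the last joint's range is limited). The gripper opens to 85 mm and grips with 20 to 120 N. Pads are 22 mm wide; open, the fingers measure 114 mm over their backs; the gripper's body (76 mm by 85 mm) begins 54 mm behind the grasp point. The pads swing forward as they close: fully open they stand 13 mm farther back than shut.
Start: joints at [1.156, 0.124, 1.65, -0, 1.367, -0.083], TCP at [211.755, 614.528, 207.222] pointing down, gripper open.
Joint ranges: [-2.61, 2.61], [-1.02, 2.33], [0.03, 2.71], [-1.35, 4.49], [0.32, 2.68], [-2.91, 2.91]. Speed limits (rad/s): [2.57, 2.57, 3.14, 3.14, 3.14, 3.14].

### API

Orientations are given as a unit quaternion [x, y, z, w].
In Python, from rig import get_obs, eyes, sign_off, robot gives the robot as it stands.
- The arm moves only by the tool apply_moves, never from a script. Its argument "increments" is text: rows parted by semicolons, each of 7 numbers parted by spaces: the turn, a rotation vector about the tool's x, y, z in rad, then the shift along the tool's x, y, z in m, then the closure, from 0 (fully open) to 1 (shut). In form: ax ay az x y z hand; .... A call has exactly 8 rows; each row is the pose to reach, as a shift and turn from the pose commanded when the call began, along the tool's axes at that moment; what a row does not reach only later rows make up. A row lasts 1/12 s, in which the tool goes at most 41.7 mm and 7.16 degrees, less where a joint would pass 70% of its speed; a pose out of reach is approached as far as the arm can. A call with a gripper value outside its range is refused whole. The fingers move at their own pace and stop on an object; "force" is the grip in N (left out, the last holds). Time passes only in rows, so rows that repeat a pose let the fingers close, or fill a call up. It gives the time, the measured TCP pose, the force, the opening and the grip force at its end, in the units of the state.
- get_obs(): the state, without advancing time (a new reading comes with each control period).
- eyes.get_image(name): name is "side" or "top"; returns a dict with "color" (400x640x3 uint8, blue, green, red), "vertical_fov" (degrees; the focal length in pixels is half the picture's height over the tangent of half this angle, whatever the lens; pixels are square), "cx", "cy" (the principal point, pixels), "D" ([k1, k2, p1, p2, k3] as OpenCV has them; the pictures are not rectified), "R" (3x3) and "t" (3): a world point X has camera coordinates R X + t. Camera axes: x right, y down, z forward; pixel columns grow to the right and rows downward; lengths in mm; the calibration is good to about 2 mm. A picture is of the moment at which its call begins. There is no depth.
- sign_off(): hands the job in; it is judged then, once.
The state is a dict: "time": time; "qpos": joint angles; "joint_velocities": joint speeds; "joint_efforts": joint torques, N m; "eef_pos": TCP position; "eef_rot": TCP orientation; "contact_force": force on the tool from outside, world axes, zero at the start; "ft_torque": the same for the moment, N m; "opening": finger opening in mm; "grasp_force": force on a finger pad.
Only numpy, scipy, OpenCV 4.12 (cv2) and the standard library are available. Lean on these libraries where they do the work, as an engineer would, in place of code of your own. Each camera call takes 0.05 s, during which the arm holds its last target. There are 200 camera calls.

## Working session

There is one attempt and no reset: what is moved stays moved. The work goes in short steps, Python scripts to look and compute and a tool call to move; the robot and the scene stay as the last step left them, time stands still between calls to the robot, and variables do not carry over. Pictures are saved under pics/ and viewed, at most 14 in all, crops included, and the job is handed in when it is done.

Besides the shell and the picture viewer there is one more tool, called as name(argument=value, ...) on one line, values as JSON. apply_moves: Moves the arm, as the interface text tells. Its arguments: {"type":"object","properties":{"increments":{"type":"string"},"force":{"type":"number"}},"required":["increments"]}

```bash
ls; mkdir -p pics; cat > h.py <<'E'
import numpy as np, cv2
from rig import get_obs, eyes, sign_off, robot
def cam(n):
    c=eyes.get_image(n); f=200/np.tan(np.radians(c["vertical_fov"])/2)
    c["K"]=np.array([[f,0,c["cx"]],[0,f,c["cy"]],[0,0,1.]]); c["D"]=np.array(c["D"],float)
    c["R"]=np.array(c["R"]);c["t"]=np.array(c["t"],float).ravel(); c["img"]=np.ascontiguousarray(c["color"]); return c
def ray(c,uv,z):
    p=cv2.undistortPoints(np.array(uv,float).reshape(-1,1,2),c["K"],c["D"]).reshape(-1,2)
    d=np.c_[p,np.ones(len(p))]@c["R"]; o=-c["R"].T@c["t"]
    return o+d*((z-o[2])/d[:,2])[:,None]
def proj(c,X):
    return cv2.projectPoints(np.array(X,float).reshape(-1,1,3),cv2.Rodrigues(c["R"])[0],c["t"],c["K"],c["D"])[0].reshape(-1,2)
E
python3 - <<'E'
from h import *
for n in("top","side"):
    c=cam(n); cv2.imwrite(f"pics/{n}0.png",c["img"]); print(n,-c["R"].T@c["t"],c["R"][2],c["K"][0,0],c["D"])
print(get_obs(), robot.hold_point_z)
E
```

```text
pics
top [ 323.67612319 -227.62208604 1366.24118887] [ 0.16700089 -0.01560862 -0.98583319] 382.7807666438271 [-0.06942696  0.          0.          0.          0.        ]
side [ -223.27985544 -1385.59797193   669.284769  ] [ 0.49481052  0.77019576 -0.40244384] 398.59047310123515 [-0.00792037  0.          0.          0.          0.        ]
{'time': 0.1, 'qpos': array([ 1.15638116e+00,  1.24402542e-01,  1.65158326e+00,  1.66179880e-07,
        1.36750678e+00, -8.26063406e-02]), 'joint_velocities': array([-9.28475222e-04, -8.24247582e-04, -3.23646207e-03, -7.32367862e-05,
       -3.30450333e-04,  1.35988646e-03]), 'joint_efforts': array([ 3.82099261e-04, -4.24929929e+01, -3.66653073e+01, -3.39013673e-05,
        3.93547773e-03, -2.01811304e-06]), 'eef_pos': array([211.52108284, 613.96602544, 206.07307699]), 'eef_rot': array([ 1.65144335e-01,  9.86268952e-01, -9.20760395e-04, -2.33732580e-04]), 'contact_force': array([-0.39001511,  0.48571174, -0.01983399]), 'ft_torque': array([ 0.02956407, -0.00787175, -0.00253462]), 'grasp_force': 0.0, 'opening': 85.36526346919446} -18.700000000000003
```

View pics/top0.png

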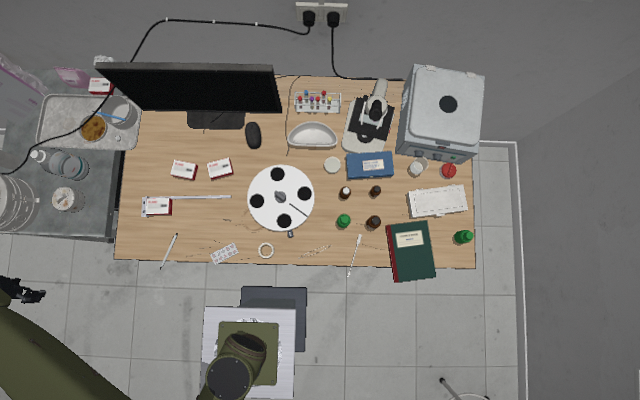

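View pics/side0.png

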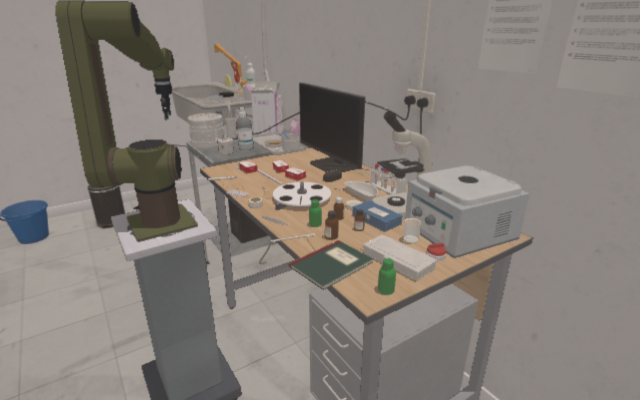

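Top view: three amber bottles with dark caps at (346,192), (376,190) and (373,222). The things to confuse them with are the green bottles at (344,220) and (463,237), the white jars at (332,164) and (416,169), and the red-capped one at (449,170). The carousel is at (281,197), its pointer near (290,234). The loose cartons are at (184,170) and (219,168), and the fixed carton is at (157,206) beside the rail. I'll check this in one crop.

```bash
python3 - <<'E'
import cv2
a=cv2.imread("pics/top0.png")[150:262,130:395]
cv2.imwrite("pics/crop0.png",cv2.resize(a,None,fx=3,fy=3,interpolation=cv2.INTER_CUBIC))
E
```

```text
(no output)
```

View pics/crop0.png

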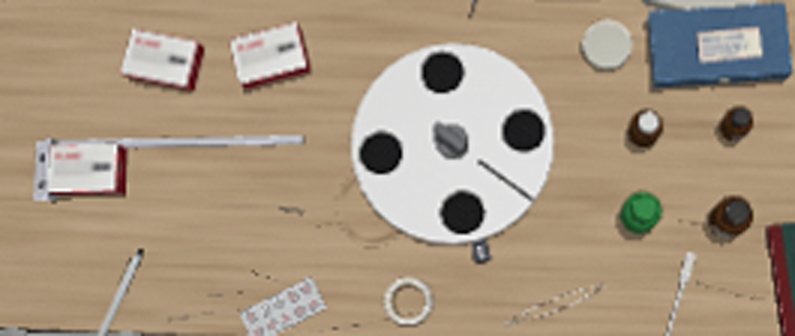

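```bash
cat > m.py <<'E'
from h import *
def comps(mask,lo,hi):
    n,l,s,ce=cv2.connectedComponentsWithStats(mask.astype(np.uint8),connectivity=8)
    return [(s[i],ce[i],l==i) for i in range(1,n) if lo<=s[i][4]<=hi]
E
python3 - <<'E'
from m import *
np.set_printoptions(precision=1,suppress=True)
c=cam("top"); im=c["img"].astype(int); hsv=cv2.cvtColor(c["img"],cv2.COLOR_BGR2HSV).astype(int)
roi=np.zeros(im.shape[:2],bool); roi[150:262,135:395]=1
V=hsv[...,2];S=hsv[...,1]
print("disc")
for s,ce,l in comps((V>190)&(S<40)&roi,100,1e5):
    ct=max(cv2.findContours(l.astype(np.uint8),0,1)[0],key=cv2.contourArea); 
    print(s,ce,cv2.minAreaRect(ct))
    if s[4]>1500:
        w=ray(c,ct.reshape(-1,2),26); m=cv2.fitEllipse((w[:,:2]).astype(np.float32)); print(" disc",m)
print("dark")
for s,ce,l in comps((V<60)&roi,15,400): print(s,ce,ray(c,ce,26)[0])
print("amber/brown")
H=hsv[...,0]
for s,ce,l in comps((V<110)&roi,15,1000): print(s,ce,ray(c,ce,26)[0])
E
```

```text
disc
[207 157  25  20 291] [218.6 167.3] ((218.75909423828125, 166.98446655273438), (14.607914924621582, 22.95529556274414), 75.25643920898438)
[171 159  24  19 281] [182.  168.6] ((182.29998779296875, 168.40000915527344), (21.801511764526367, 14.75127124786377), 12.52880859375)
[363 160  21  10 110] [374.  164.2] ((372.7541198730469, 164.2950897216797), (8.691431045532227, 20.098936080932617), 84.80557250976562)
[ 247  164   68   67 2605] [280.  196.9] ((280.25, 197.25001525878906), (65.76092529296875, 66.46803283691406), 45.0)
 disc ((542.3716430664062, -91.06641387939453), (225.66989135742188, 238.4537353515625), 53.341590881347656)
[142 195  88  22 403] [163.8 204. ] ((185.19589233398438, 202.61094665527344), (18.215152740478516, 88.72035217285156), 83.9909896850586)
[211 244  26  18 123] [222.8 252.7] ((223.7000274658203, 253.40005493164062), (11.180339813232422, 25.043960571289062), 63.43495178222656)
dark
[271 168  13  13 137] [277.1 173.9] [622.1 -79.8  26. ]
[298 187  13  13 140] [304.1 193.2] [ 554.4 -178.8   26. ]
[370 187  11  10  50] [374.4 191.3] [ 568.6 -429.3   26. ]

[... 467 characters left out ...]
6. ]
[298 187  14  14 148] [304.1 193.2] [ 554.7 -179.    26. ]
[339 187  12  14  85] [343.6 194.7] [ 553.2 -319.3   26. ]
[369 186  12  13 109] [374.6 191.6] [ 567.5 -430.    26. ]
[275 192  11  11  66] [279.9 197.4] [537.  -93.8  26. ]
[250 194  14  14 152] [256.5 200.6] [523.4 -11.4  26. ]
[146 199  26  19  98] [162.7 211.2] [475.9 319.9  26. ]
[277 214  15  14 158] [283.8 220.5] [ 455.3 -110.8   26. ]
[336 214  14  16  98] [341.3 223.1] [ 451.5 -312.8   26. ]
[365 215  16  16 176] [372.6 222.8] [ 455.5 -423.4   26. ]
[385 224  10  38 262] [390.7 240.3] [ 395.7 -487.5   26. ]
[287 230   6   8  28] [289.8 233.6] [ 410.1 -133.6   26. ]
[136 259  24   2  24] [147.5 259.9] [304.2 358.8  26. ]
```

```bash
cat > plan.py <<'E'
from h import *
from scipy.spatial.transform import Rotation as Ro
def goal(x,y,z,yawdeg):  # tool down, tool y axis at yawdeg in world
    a=np.radians(yawdeg); ty=np.array([np.cos(a),np.sin(a),0]); tz=np.array([0,0,-1.]); return Ro.from_matrix(np.c_[np.cross(ty,tz),ty,tz]),np.array([x,y,z],float)
def plan(*ways,cur=None):
    """ways: (x,y,z,yaw,ncalls). prints the full shift/turn of each call, in that call's own tool axes"""
    o=get_obs()
    r,p=(Ro.from_quat(o["eef_rot"]),o["eef_pos"]) if cur is None else cur
    m=r.as_matrix(); print("now",np.round(p,1),"yaw",round(np.degrees(np.arctan2(m[1,1],m[0,1])),1),"q6",round(o["qpos"][5],2),"open",round(o["opening"],1),"t",round(o["time"],1))
    for x,y,z,yaw,n in ways:
        R,P=goal(x,y,z,yaw); rv=(r.inv()*R).as_rotvec(); d=P-p
        for k in range(n):
            q=r*Ro.from_rotvec(rv/n); s=r.inv().apply(d/n)/1000
            print((x,y,z,yaw),k,"turn",np.round(rv/n,4),"shift",np.round(s,4)); r=q; p=p+d/n
E
python3 -c "
from plan import *
plan((538.6,-95.3,190,-34.5,3),(538.6,-95.3,90,-34.5,1))"
```

```text
now [211.6 614.  206.2] yaw 71.0 q6 -0.08 open 85.5 t 0.1
(538.6, -95.3, 190, -34.5) 0 turn [-4.000e-04  5.000e-04  6.137e-01] shift [-0.1801 -0.188   0.0057]
(538.6, -95.3, 190, -34.5) 1 turn [-4.000e-04  5.000e-04  6.137e-01] shift [-0.2555 -0.05    0.0055]
(538.6, -95.3, 190, -34.5) 2 turn [-4.000e-04  5.000e-04  6.137e-01] shift [-0.2377  0.1063  0.0054]
(538.6, -95.3, 90, -34.5) 0 turn [ 0. -0. -0.] shift [ 0.  -0.   0.1]
```

apply_moves(increments="0 0 0.614 -0.180 -0.188 0.006 0;0 0 0.614 -0.180 -0.188 0.006 0;0 0 0.614 -0.180 -0.188 0.006 0;0 0 0.614 -0.180 -0.188 0.006 0;0 0 0.614 -0.180 -0.188 0.006 0;0 0 0.614 -0.180 -0.188 0.006 0;0 0 0.614 -0.180 -0.188 0.006 0;0 0 0.614 -0.180 -0.188 0.006 0", force=30)

```text
time: 0.82
eef_pos: [321.6, 376.0, 201.0]
eef_rot: [0.457, 0.889, -0.0, 0.0]
contact_force: [-0.0, -0.2, -0.9]
opening: 85.6
grasp_force: 0.0
```

apply_moves(increments="0 0 0.614 -0.2555 -0.050 0.0055 0;0 0 0.614 -0.2555 -0.050 0.0055 0;0 0 0.614 -0.2555 -0.050 0.0055 0;0 0 0.614 -0.2555 -0.050 0.0055 0;0 0 0.614 -0.2555 -0.050 0.0055 0;0 0 0.614 -0.2555 -0.050 0.0055 0;0 0 0.614 -0.2555 -0.050 0.0055 0;0 0 0.614 -0.2555 -0.050 0.0055 0")

```text
time: 1.48
eef_pos: [430.6, 140.7, 195.7]
eef_rot: [0.704, 0.71, 0.0, -0.0]
contact_force: [0.5, 1.2, 0.0]
opening: 85.3
grasp_force: 0.0
```

apply_moves(increments="0 0 0.614 -0.238 0.106 0.0054 0;0 0 0.614 -0.238 0.106 0.0054 0;0 0 0.614 -0.238 0.106 0.0054 0;0 0 0.614 -0.238 0.106 0.0054 0;0 0 0.614 -0.238 0.106 0.0054 0;0 0 0.614 -0.238 0.106 0.0054 0;0 0 0.614 -0.238 0.106 0.0054 0;0 0 0.614 -0.238 0.106 0.0054 0")

```text
time: 2.15
eef_pos: [539.5, -95.2, 189.8]
eef_rot: [0.885, 0.465, -0.0, -0.001]
contact_force: [-0.6, -0.2, 0.7]
opening: 85.5
grasp_force: 0.0
```

```bash
python3 -c "
from plan import *
plan((538.6,-95.3,44,-34.5,2))"
```

```text
now [539.5 -95.2 189.8] yaw -34.6 q6 0.33 open 85.5 t 2.1
(538.6, -95.3, 44, -34.5) 0 turn [-0.0006 -0.0001 -0.0009] shift [-0.0003 -0.0003  0.0729]
(538.6, -95.3, 44, -34.5) 1 turn [-0.0006 -0.0001 -0.0009] shift [-0.0003 -0.0003  0.0729]
```

apply_moves(increments="0 0 0 0 -0.0005 0.020 0;0 0 0 0 -0.0005 0.045 0;0 0 0 0 -0.0005 0.070 0;0 0 0 0 -0.0005 0.095 0;0 0 0 0 -0.0005 0.120 0;0 0 0 0 -0.0005 0.138 0;0 0 0 0 -0.0005 0.145 0;0 0 0 0 -0.0005 0.145 0")

```text
time: 2.82
eef_pos: [536.1, -91.9, 43.1]
eef_rot: [0.885, 0.466, -0.002, -0.002]
contact_force: [-0.3, -0.9, 0.4]
opening: 85.1
grasp_force: 0.0
```

apply_moves(increments="0 0 0 0 0 0 0.3;0 0 0 0 0 0 0.5;0 0 0 0 0 0 0.7;0 0 0 0 0 0 0.8;0 0 0 0 0 0 0.9;0 0 0 0 0 0 1;0 0 0 0 0 0 1;0 0 0 0 0 0 1")

```text
time: 3.48
eef_pos: [537.8, -95.0, 45.4]
eef_rot: [0.885, 0.465, 0.0, 0.0]
contact_force: [-1.1, -0.1, 1.0]
opening: 0.1
grasp_force: 0.0
```

```bash
python3 - <<'E'
from h import *
a=cam("side")["img"][140:240,230:390];b=cam("top")["img"][140:260,220:400]
a=cv2.resize(a,(640,400),interpolation=2)
b=cv2.resize(b,(600,400),interpolation=2)[:, :]
cv2.imwrite("pics/k1.png",cv2.resize(np.hstack([a,b]),(800,260))); print(get_obs()["opening"])
E
```

```text
-0.0018978421256156033
```

View pics/k1.png

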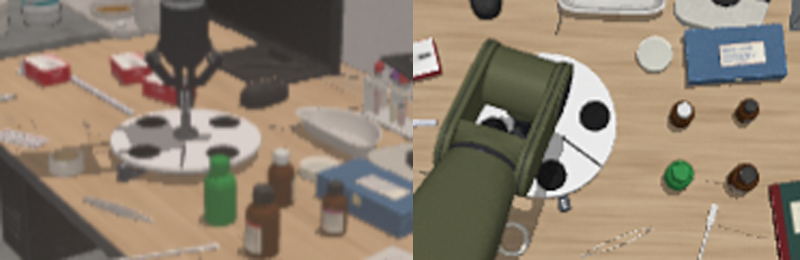

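```bash
python3 - <<'E'
from h import *
c=cam("side"); o=get_obs(); print(o["eef_pos"],o["contact_force"],o["opening"],o["grasp_force"])
for X in [(538.6,-95.3,56),(538.6,-95.3,66),(538.6,-95.3,26),o["eef_pos"],(410,-133.6,25),(622,-79.8,26),(455,-111,26)]: print(X,proj(c,X))
print("cropbox 265-345,150-210 x10")
a=c["img"][150:205,265:340]
cv2.imwrite("pics/k2.png",cv2.resize(a,None,fx=10,fy=10,interpolation=2))
E
```

```text
[537.77315791 -94.92364181  45.26977296] [-0.00904115 -0.10744479  0.9974506 ] -0.10939549279646588 0.0
(538.6, -95.3, 56) [[301.52646021 185.77981085]]
(538.6, -95.3, 66) [[301.48497218 183.49329396]]
(538.6, -95.3, 26) [[301.64973857 192.57168369]]
[537.77315791 -94.92364181  45.26977296] [[301.34881263 188.23367832]]
(410, -133.6, 25) [[278.16065692 203.29443553]]
(622, -79.8, 26) [[316.70461166 187.09272052]]
(455, -111, 26) [[285.55978366 198.44890887]]
cropbox 265-345,150-210 x10
```

View pics/k2.png

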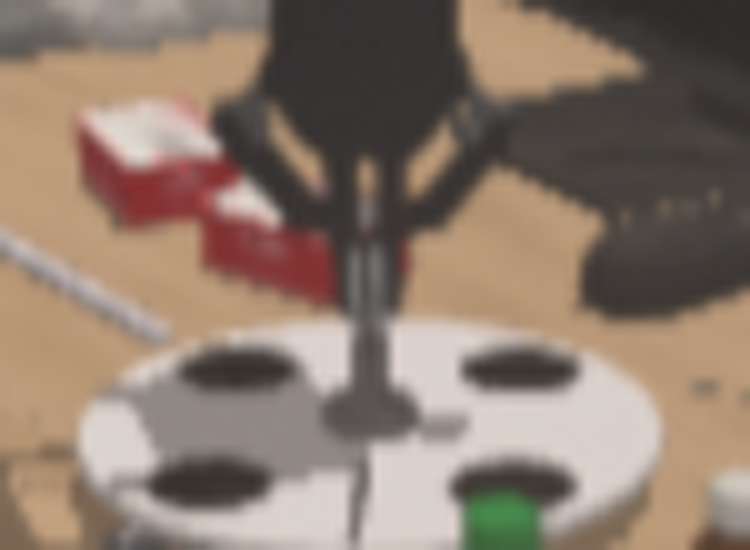

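The gripper reads shut at the knob, so I can't tell whether the bar is held. I'll turn it slightly the right way and see if the disc follows.

apply_moves(increments="0 0 0.02 0 0 0 1;0 0 0.04 0 0 0 1;0 0 0.06 0 0 0 1;0 0 0.08 0 0 0 1;0 0 0.10 0 0 0 1;0 0 0.12 0 0 0 1;0 0 0.12 0 0 0 1;0 0 0.12 0 0 0 1")

```text
time: 4.3
eef_pos: [537.8, -94.8, 45.3]
eef_rot: [0.912, 0.411, -0.0, -0.0]
contact_force: [-0.2, 0.1, 0.7]
opening: 0.2
grasp_force: 0.0
```

```bash
python3 - <<'E'
from m import *
np.set_printoptions(precision=1,suppress=True)
print({k:v for k,v in get_obs().items() if k in("contact_force","ft_torque","opening","grasp_force","eef_pos")})
c=cam("top"); V=c["img"].max(2); roi=np.zeros(V.shape,bool); roi[150:245,245:320]=1
for s,ce,l in comps((V<60)&roi,80,300): 
    w=ray(c,ce,26)[0]; d=w[:2]-[538.6,-95.3]; print(s,w,np.hypot(*d),np.degrees(np.arctan2(d[1],d[0])))
E
```

```text
{'eef_pos': array([537.8, -94.8,  45.3]), 'contact_force': array([-0.2,  0.1,  0.7]), 'ft_torque': array([ 0.,  0., -0.]), 'grasp_force': 0.0, 'opening': 0.23071006473310474}
[245 172  18  24 109] [572.9  15.4  26. ] 115.84172000515585 72.7898003856331
[298 187  13  13 137] [ 554.3 -179.3   26. ] 85.43835038664871 -79.39648556929933
[252 190  24  14 142] [538.  -44.5  26. ] 50.79381023517172 90.62197130990658
```

apply_moves(increments="0 0 0 0 0 -0.02 1;0 0 0 0 0 -0.05 1;0 0 0 0 0 -0.08 1;0 0 0 0 0 -0.11 1;0 0 0 0 0 -0.14 1;0 0 0 0 0 -0.16 1;0 0 0 0 0 -0.16 1;0 0 0 0 0 -0.16 1")

```text
time: 5.02
eef_pos: [538.6, -95.1, 206.9]
eef_rot: [0.911, 0.411, 0.001, 0.001]
contact_force: [0.3, 0.2, 0.2]
opening: -0.1
grasp_force: 0.0
```

```bash
python3 - <<'E'
from h import *
c=cam("side"); o=get_obs(); print(o["eef_pos"],proj(c,o["eef_pos"]))
a=cv2.resize(c["img"][135:205,265:340],None,fx=7,fy=7,interpolation=2)
b=cv2.imread("pics/top0.png")[182:214,262:300]; b=cv2.resize(b,(300,253),interpolation=2)
v=np.zeros((490,825,3),np.uint8); v[:, :525]=a; v[:253,525:]=b; cv2.imwrite("pics/k3.png",v[:,:800])
E
```

```text
[537.60844411 -94.74900227 204.81512405] [[300.59753593 150.5430067 ]]
```

View pics/k3.png

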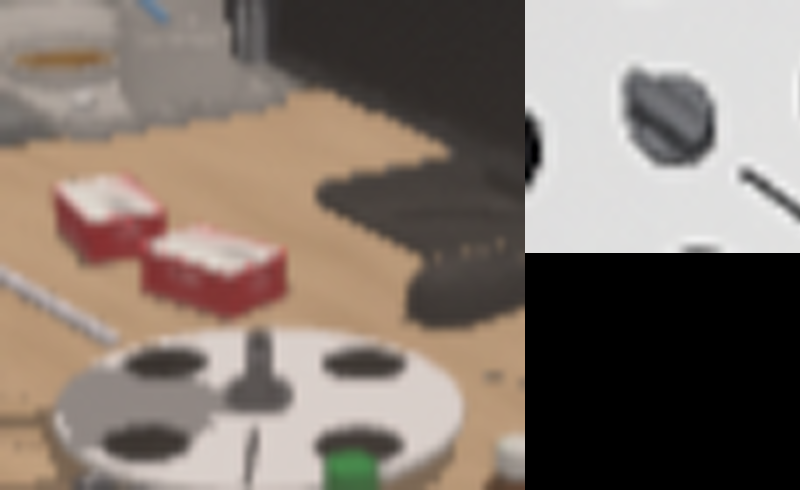

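```bash
python3 - <<'E'
from h import *
c=cam("side"); d=cam("top"); o=get_obs(); p=o["eef_pos"]; print(p,proj(c,p),proj(c,p+[0,0,73]),proj(d,p),proj(d,p+[0,0,73]))
a=cv2.resize(c["img"][90:165,265:340],(400,400),interpolation=2)
b=cv2.resize(d["img"][150:250,220:320],(400,400),interpolation=2)
cv2.imwrite("pics/k4.png",np.hstack([a,b]))
E
```

```text
[536.73563481 -94.53876397 203.07117723] [[300.38603905 150.99487793]] [[300.0456935  132.71572115]] [[274.82997271 188.35050733]] [[272.16364932 183.73883232]]
```

View pics/k4.png

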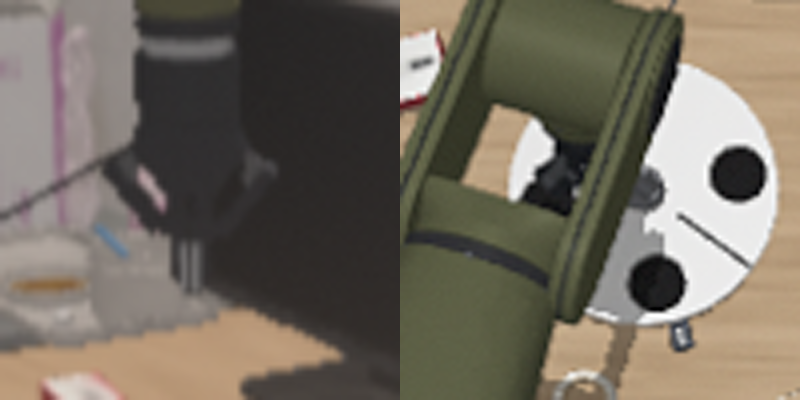

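The disc did not move, and in the side view the shut tips appear about 25–30 mm higher than the reported TCP. They had passed above the bar. I'll go back to the bar's angle, open, and descend to a lower reading (about 26), which still clears the disc.

```bash
python3 -c "
from plan import *
plan((538.6,-95.3,26,-34.5,2))"
```

```text
now [536.7 -94.5 203.1] yaw -41.4 q6 0.45 open 0.0 t 5.2
(538.6, -95.3, 26, -34.5) 0 turn [-0.0016  0.0007 -0.0604] shift [0.0005 0.0012 0.0885]
(538.6, -95.3, 26, -34.5) 1 turn [-0.0016  0.0007 -0.0604] shift [0.0003 0.0011 0.0885]
```

apply_moves(increments="0 0 -0.03 0 0.001 0.02 0;0 0 -0.06 0 0.001 0.05 0;0 0 -0.09 0 0.001 0.075 0;0 0 -0.12 0 0.001 0.10 0;0 0 -0.12 0 0.001 0.12 0;0 0 -0.12 0 0.001 0.13 0;0 0 -0.12 0 0.001 0.13 0;0 0 -0.12 0 0.001 0.13 0")

```text
time: 5.83
eef_pos: [537.9, -95.3, 74.4]
eef_rot: [0.885, 0.465, -0.001, -0.001]
contact_force: [0.6, 0.4, 0.5]
opening: 85.7
grasp_force: 0.0
```

apply_moves(increments="0 0 0 0 0 0.01 0;0 0 0 0 0 0.018 0;0 0 0 0 0 0.026 0;0 0 0 0 0 0.034 0;0 0 0 0 0 0.041 0;0 0 0 0 0 0.047 0;0 0 0 0 0 0.047 0;0 0 0 0 0 0.047 0")

```text
time: 6.5
eef_pos: [538.2, -95.4, 27.7]
eef_rot: [0.885, 0.465, -0.0, -0.0]
contact_force: [-1.2, -0.4, 0.5]
opening: 85.5
grasp_force: 0.0
```

```bash
python3 - <<'E'
from h import *
np.set_printoptions(precision=1,suppress=True)
c=cam("side"); o=get_obs(); print(o["eef_pos"],proj(c,o["eef_pos"]),o["contact_force"],o["opening"])
cv2.imwrite("pics/k5.png",cv2.resize(c["img"][150:205,265:340],None,fx=10,fy=10,interpolation=2))
E
```

```text
[538.6 -95.5  28.3] [[301.7 192.1]] [ 0.1  0.6 -0.6] 85.46608543469405
```

View pics/k5.png

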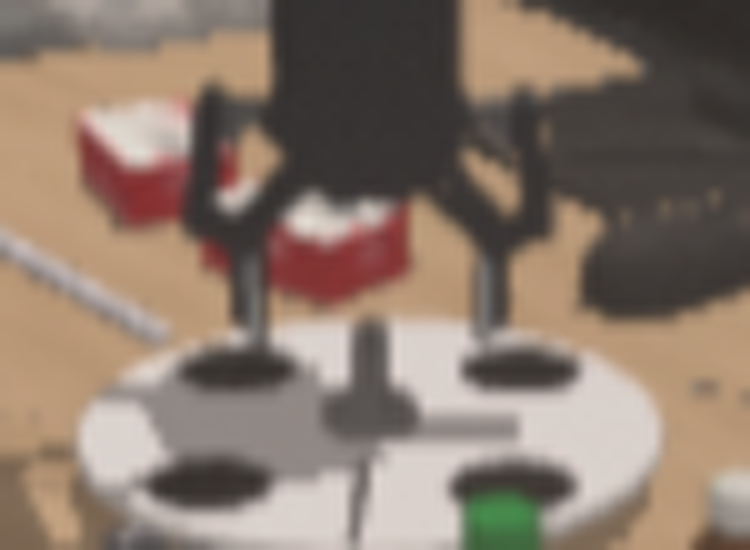

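The open tips end at row ~184, which is z≈68. That confirms real tip height ≈ reading + 27 mm. I'll go 10 mm lower and close.

apply_moves(increments="0 0 0 0 0 0.003 0;0 0 0 0 0 0.006 0;0 0 0 0 0 0.010 0;0 0 0 0 0 0.010 0.4;0 0 0 0 0 0.010 0.6;0 0 0 0 0 0.010 0.7;0 0 0 0 0 0.010 0.8;0 0 0 0 0 0.010 0.9")

```text
time: 7.22
eef_pos: [538.7, -95.5, 18.5]
eef_rot: [0.885, 0.465, 0.0, 0.0]
contact_force: [-0.1, 0.5, 0.8]
opening: 25.6
grasp_force: 0.0
```

apply_moves(increments="0 0 0 0 0 0 0.9;0 0 0 0 0 0 1;0 0 0 0 0 0 1;0 0 0 0 0 0 1;0 0 0 0 0 0 1;0 0 0 0 0 0 1;0 0 0 0 0 0 1;0 0 0 0 0 0 1")

```text
time: 7.88
eef_pos: [537.2, -94.5, 18.5]
eef_rot: [0.885, 0.465, -0.001, -0.002]
contact_force: [-5.9, 3.0, 6.7]
opening: 13.6
grasp_force: 33.0
```

apply_moves(increments="0 0 0.04 0 0 0 1;0 0 0.09 0 0 0 1;0 0 0.14 0 0 0 1;0 0 0.19 0 0 0 1;0 0 0.24 0 0 0 1;0 0 0.29 0 0 0 1;0 0 0.34 0 0 0 1;0 0 0.34 0 0 0 1")

```text
time: 8.55
eef_pos: [536.9, -94.3, 18.5]
eef_rot: [0.951, 0.308, -0.002, -0.002]
contact_force: [-7.2, 4.5, 7.0]
opening: 13.4
grasp_force: 33.1
```

apply_moves(increments="0 0 0.04 0 0 0 1;0 0 0.09 0 0 0 1;0 0 0.14 0 0 0 1;0 0 0.19 0 0 0 1;0 0 0.24 0 0 0 1;0 0 0.29 0 0 0 1;0 0 0.34 0 0 0 1;0 0 0.34 0 0 0 1")

```text
time: 9.22
eef_pos: [536.8, -94.0, 18.5]
eef_rot: [0.99, 0.143, -0.002, -0.002]
contact_force: [-7.1, 6.1, 8.2]
opening: 13.4
grasp_force: 33.2
```

```bash
python3 - <<'E'
from m import *
np.set_printoptions(precision=1,suppress=True)
o=get_obs();print(o["contact_force"],o["ft_torque"],o["opening"],o["eef_pos"])
c=cam("top"); cv2.imwrite("pics/top1.png",c["img"])
s=cam("side"); cv2.imwrite("pics/side1.png",s["img"])
a=cv2.resize(c["img"][150:250,225:325],(400,400),interpolation=2); b=cv2.resize(s["img"][165:215,260:345],(400,235),interpolation=2)
v=np.zeros((400,800,3),np.uint8); v[:,:400]=a; v[:235,400:]=b; cv2.imwrite("pics/k6.png",v)
E
```

```text
[-7.1  6.1  8.2] [0.9 1.  0.2] 13.393279553648238 [536.8 -94.   18.5]
```

View pics/k6.png

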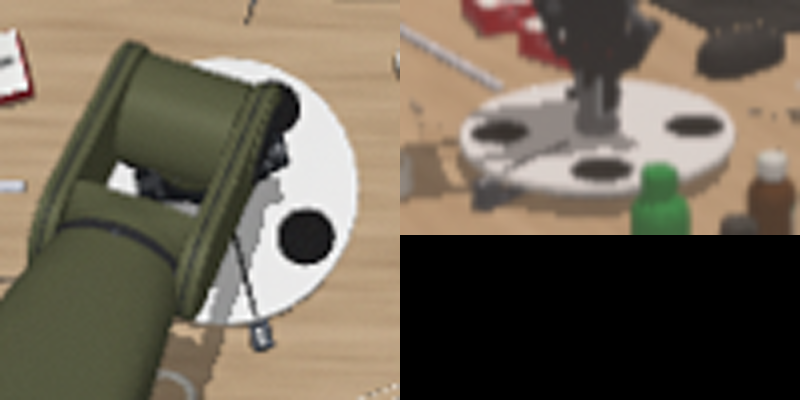

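The index line runs to the pointer block at crop (262,335). I'll release and lift.

apply_moves(increments="0 0 0 0 0 0 0.9;0 0 0 0 0 0 0.8;0 0 0 0 0 0 0.7;0 0 0 0 0 0 0.5;0 0 0 0 0 0 0.3;0 0 0 0 0 0 0.1;0 0 0 0 0 0 0;0 0 0 0 0 0 0")

```text
time: 9.98
eef_pos: [538.6, -95.6, 18.3]
eef_rot: [0.99, 0.143, 0.0, 0.0]
contact_force: [1.3, -0.1, -0.1]
opening: 84.1
grasp_force: 0.0
```

apply_moves(increments="0 0 0 0 0 -0.01 0;0 0 0 0 0 -0.035 0;0 0 0 0 0 -0.065 0;0 0 0 0 0 -0.10 0;0 0 0 0 0 -0.13 0;0 0 0 0 0 -0.16 0;0 0 0 0 0 -0.16 0;0 0 0 0 0 -0.16 0")

```text
time: 10.65
eef_pos: [540.3, -96.0, 182.0]
eef_rot: [0.99, 0.143, 0.003, 0.001]
contact_force: [0.6, 0.4, -0.8]
opening: 85.5
grasp_force: 0.0
```

```bash
python3 - <<'E'
from m import *
np.set_printoptions(precision=1,suppress=True)
C=np.array([538.6,-95.3])
c=cam("top");o=get_obs();print(o["eef_pos"]); cv2.imwrite("pics/top2.png",c["img"]); s=cam("side"); cv2.imwrite("pics/side2.png",s["img"])
hs=cv2.cvtColor(c["img"],cv2.COLOR_BGR2HSV).astype(int);V=hs[...,2]; roi=np.zeros(V.shape,bool); roi[150:245,245:320]=1
for q,ce,l in comps((V<60)&roi,60,300):
    w=ray(c,ce,26)[0]; d=w[:2]-C; print("pad",q,w,np.hypot(*d),np.degrees(np.arctan2(d[1],d[0])))
print("side pads")
Vs=s["img"].max(2)
for q,ce,l in comps((Vs<75)&(np.arange(640)[None]>265)&(np.arange(640)[None]<340)&(np.arange(400)[:,None]>178)&(np.arange(400)[:,None]<210),25,200):
    w=ray(s,ce,26)[0]; d=w[:2]-C; print("pad",q,w,np.hypot(*d),np.degrees(np.arctan2(d[1],d[0])))
# pointer pixels in first image
t=cv2.imread("pics/top0.png"); print(t[229:240,285:296].mean(2).astype(int))
# bottles two-view
hb=cv2.cvtColor(s["img"],cv2.COLOR_BGR2HSV).astype(int)
for q,ce,l in comps((hb[...,2]<110)&(np.arange(640)[None]>315)&(np.arange(640)[None]<370)&(np.arange(400)[:,None]>190)&(np.arange(400)[:,None]<245),20,2000): print("side dark",q,ce)
for X in [(0,0)]: pass
E
```

```text
[538.9 -95.6 179.5]
pad [248 177  23  16 183] [575.7 -19.3  26. ] 84.5485435324076 63.998467942663794
pad [295 203  13  13 140] [ 498. -170.   26.] 85.01032881768938 -118.54738157528234
side pads
pad [276 191  10   4  30] [466.2 -50.4  26. ] 85.1570038116786 148.2033963310094
pad [298 199  10   4  27] [ 500.3 -164.2   26. ] 78.85592977848992 -119.03024236890981
[[235 236 234 225 190 152 116 101 121 128 129]
 [163 145 130 119 104  83  71 121 145 147 146]
 [ 96 128  94  55  61  72  90 107 142 150 149]
 [138 151 115  77 194 140  87  72 138 154 152]
 [154 157 118  79 156 138  94  71 140 157 154]
 [155 158 109  74 140 158 109  68 142 159 156]
 [151 155  98  72 100 180 131  89 106 142 153]
 [146 149 107  79  67 100  73  58 101 141 150]
 [146 148 144  94  51  52  68 120 140 147 146]
 [140 142 142 135 132 133 133 142 145 144 144]
 [139 139 143 143 144 145 144 143 143 143 144]]
side dark [317 191  11   3  29] [322.  191.9]
side dark [325 203  19  37 376] [334.4 219.9]
side dark [353 207  17  20 172] [360.2 215.5]
side dark [316 212   5  15  68] [318.  218.9]
side dark [334 242  12   3  25] [339.4 243.3]
```

```bash
python3 - <<'E'
from m import *
np.set_printoptions(precision=1,suppress=True)
c=cam("top"); im=c["img"]; hs=cv2.cvtColor(im,cv2.COLOR_BGR2HSV).astype(int)
s={"img":cv2.imread("pics/side2.png")}
for nm,(x0,y0,x1,y1) in dict(A=(335,183,355,205),B=(366,182,385,202),L=(362,212,386,234)).items():
    sub=hs[y0:y1,x0:x1]; print(nm); 
    if nm!="B": print("V",sub[...,2]);print("S",sub[...,1])
E
```

```text
A
V [[184 184 183 184 185 185 182 184 184 184 184 185 185 185 186 186 188 188
  187 188]
 [184 183 184 185 184 181 182 180 181 183 182 181 182 182 182 182 183 183
  182 182]
 [183 183 185 184 185 184 184 183 185 186 185 185 186 182 182 182 180 183
  183 182]
 [185 185 184 185 185 186 187 191 156 143 127 152 159 178 184 182 182 182
  181 180]
 [189 188 187 185 185 188 173 131  88 102 148 209 167 127 174 187 184 184
  183 185]
 [186 188 186 185 186 173 118  69 131 192 215 229 214 165 146 176 184 185
  184 184]
 [182 181 182 182 188 134  79  62 188 226 224 223 224 218 132 126 172 180
  180 182]
 [182 181 181 183 169  98  67  69 220 227 221 220 221 229 141 110 168 178
  177 178]
 [180 181 180 185 141  77  65  66 201 226 223 222 223 236 147  99 162 172
  170 169]
 [183 181 183 188 118  56  65  63 138 215 229 227 229 193 111  85 163 177
  175 175]
 [187 186 190 156  82  51  75  59  80 142 177 188 174 117  76  76 168 183
  179 181]
 [190 191 193 143  65  47  59  66  58  67  88 103  94  75  63 118 171 179
  176 178]
 [189 189 192 143  86  50  49  61  70  56  51  50  72  65  94 162 178 176
  
[... 6401 characters left out ...]
82  82  82  84  94  50  39  74  68 132 182 194 172 203 113  80  78
   80  81  80  82  80  92]
 [ 80  80  80  83  82  83  86  45  39  39  41  59  62  86  76  83  82  83
   81  84  82  80  81  95]
 [ 80  81  81  80  82  81  84  75  74  70  59  62  69  80  80  82  82  83
   80  85  81  82  81  87]
 [ 80  80  83  81  82  80  83  81  87  77  77  75  82  81  80  79  82  80
   81  84  84  86  85  85]
 [ 83  82  83  84  83  84  84  84  82  80  83  82  81  81  81  80  79  80
   81  82  81  82  82  79]
 [ 82  81  84  83  83  84  84  82  83  82  85  82  83  81  82  81  81  80
   82  81  81  81  80  78]
 [ 81  82  82  81  83  83  84  84  83  82  82  82  83  81  82  83  82  83
   82  83  81  82  80  78]]
```

```bash
cat > bot.py <<'E'
from m import *
np.set_printoptions(precision=1,suppress=True)
c=cam("top"); s=cam("side"); im=c["img"]; S=cv2.cvtColor(im,cv2.COLOR_BGR2HSV)[...,1].astype(int)
for nm,(x0,y0,x1,y1) in dict(A=(335,183,355,205),B=(366,182,385,202),L=(362,212,386,228)).items():
    m=np.zeros(S.shape,bool); m[y0:y1,x0:x1]=S[y0:y1,x0:x1]<50
    q,ce,l=max(comps(m,3,500),key=lambda t:t[0][4]); 
    print(nm,q,ce,"d≈",np.sqrt(q[4]*4/np.pi)*1290/382)
    for h in (94,81,73):
        w=ray(c,ce,h-4)[0]; print("  h",h,w[:2],"side foot/top px",proj(s,[[w[0],w[1],0],[w[0],w[1],h]]).ravel())
E
python3 bot.py; python3 - <<'E'
import cv2
a=cv2.imread("pics/side2.png")[185:250,305:375]; cv2.imwrite("pics/b1.png",cv2.resize(a,None,fx=8,fy=8,interpolation=2))
E
```

```text
A [343 187   7   8  44] [345.8 190.4] d≈ 25.27596497841532
  h 94 [ 557.2 -322.1] side foot/top px [337.6 218.2 338.1 194.9]
  h 81 [ 559.5 -323.1] side foot/top px [338.3 218.2 338.8 198.2]
  h 73 [ 561.  -323.7] side foot/top px [338.7 218.1 339.1 200.1]
B [374 187   6   5  25] [376.6 188.9] d≈ 19.052475465356167
  h 94 [ 565.2 -427.2] side foot/top px [357.  229.  358.1 204.7]
  h 81 [ 567.6 -429.3] side foot/top px [357.9 229.1 358.9 208.2]
  h 73 [ 569.2 -430.5] side foot/top px [358.5 229.1 359.4 210.4]
L [372 217   8   8  45] [375.4 220.2] d≈ 25.56157816811
  h 94 [ 458.4 -423.2] side foot/top px [331.3 236.8 331.7 211.8]
  h 81 [ 459.7 -425.2] side foot/top px [332.  236.9 332.4 215.5]
  h 73 [ 460.6 -426.4] side foot/top px [332.4 237.  332.7 217.7]
```

View pics/b1.png

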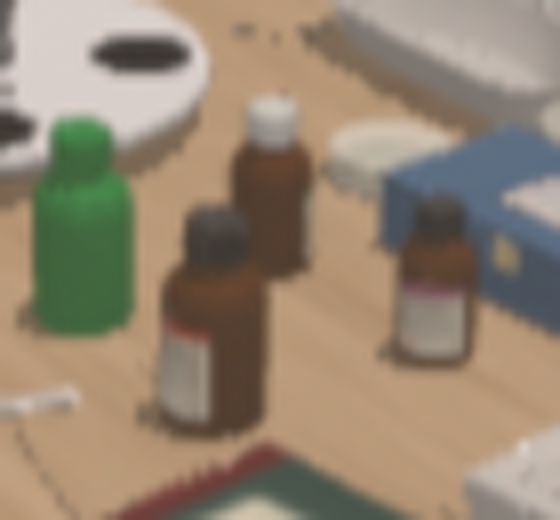

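The side crop shows a white-capped amber bottle (col 339), a small one (col 359.6) and a large one (col 332). These match the 81, 73 and 94 mm heights from the top rays. The green one at crop (80,230) stays put. The index is at 196.45° against the pointer at 196.6°. I'll take the large bottle first.

```bash
python3 -c "
from plan import *
plan((458.5,-423.5,170,-45,2),(458.5,-423.5,7,-45,1))"
```

```text
now [537.5 -95.2 176.4] yaw -73.5 q6 1.01 open 85.7 t 10.9
(458.5, -423.5, 170, -45) 0 turn [-0.0013  0.0012 -0.2488] shift [-0.0844  0.1462  0.0032]
(458.5, -423.5, 170, -45) 1 turn [-0.0013  0.0012 -0.2488] shift [-0.1179  0.1209  0.0032]
(458.5, -423.5, 7, -45) 0 turn [ 0. -0.  0.] shift [-0.    -0.     0.163]
```

apply_moves(increments="0 0 -0.249 -0.084 0.146 0.003 0;0 0 -0.249 -0.084 0.146 0.003 0;0 0 -0.249 -0.084 0.146 0.003 0;0 0 -0.249 -0.084 0.146 0.003 0;0 0 -0.249 -0.084 0.146 0.003 0;0 0 -0.249 -0.084 0.146 0.003 0;0 0 -0.249 -0.084 0.146 0.003 0;0 0 -0.249 -0.084 0.146 0.003 0")

```text
time: 11.57
eef_pos: [499.5, -258.0, 174.6]
eef_rot: [0.964, 0.266, -0.0, -0.001]
contact_force: [0.0, -0.1, -0.1]
opening: 85.3
grasp_force: 0.0
```

apply_moves(increments="0 0 -0.249 -0.118 0.121 0.003 0;0 0 -0.249 -0.118 0.121 0.003 0;0 0 -0.249 -0.118 0.121 0.003 0;0 0 -0.249 -0.118 0.121 0.003 0;0 0 -0.249 -0.118 0.121 0.003 0;0 0 -0.249 -0.118 0.121 0.003 0;0 0 -0.249 -0.118 0.121 0.003 0;0 0 -0.249 -0.118 0.121 0.003 0")

```text
time: 12.23
eef_pos: [460.8, -421.6, 172.1]
eef_rot: [0.923, 0.384, 0.0, -0.0]
contact_force: [-0.3, -0.9, 0.2]
opening: 85.2
grasp_force: 0.0
```

apply_moves(increments="0 0 0 0 0 0 0;0 0 0 0 0 0.015 0;0 0 0 0 0 0.03 0;0 0 0 0 0 0.05 0;0 0 0 0 0 0.07 0;0 0 0 0 0 0.09 0;0 0 0 0 0 0.10 0;0 0 0 0 0 0.10 0")

```text
time: 12.9
eef_pos: [459.0, -421.0, 69.2]
eef_rot: [0.924, 0.384, -0.001, -0.003]
contact_force: [-0.3, 1.0, -0.7]
opening: 85.4
grasp_force: 0.0
```

```bash
python3 - <<'E'
from plan import *
c=cam("side"); p=get_obs()["eef_pos"]; print(proj(c,[[458.5,-423.5,94],[458.5,-423.5,0],list(p),list(p+[0,0,27])]))
cv2.imwrite("pics/l1.png",cv2.resize(c["img"][165:250,295:375],None,fx=6,fy=6,interpolation=2))
plan((458.5,-423.5,7,-45,1))
E
```

```text
[[331.81200629 211.83634308]
 [331.42810522 236.83520969]
 [331.77234278 217.78574013]
 [331.88535074 210.44672162]]
now [ 459.7 -422.1   71.2] yaw -44.9 q6 -0.05 open 85.5 t 12.9
(458.5, -423.5, 7, -45) 0 turn [-0.0027 -0.0002  0.0016] shift [-0.0019  0.0003  0.0642]
```

View pics/l1.png

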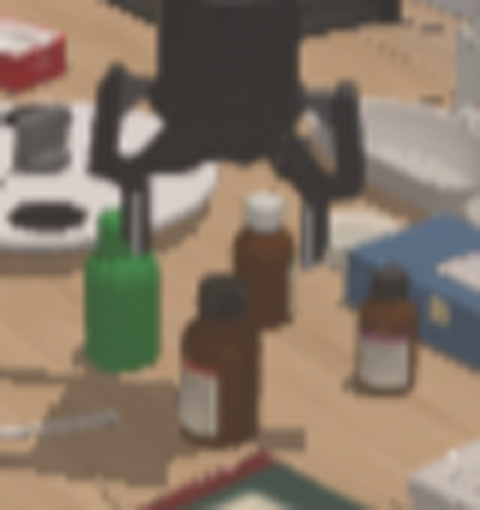

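Fingers straddle the large bottle (mid column ≈332.5; bottle at 332) and clear the green one. Now down and grip.

apply_moves(increments="0 0 0 -0.002 0 0.008 0;0 0 0 -0.002 0 0.018 0;0 0 0 -0.002 0 0.03 0;0 0 0 -0.002 0 0.042 0;0 0 0 -0.002 0 0.053 0;0 0 0 -0.002 0 0.061 0;0 0 0 -0.002 0 0.064 0;0 0 0 -0.002 0 0.064 0", force=40)

```text
time: 13.62
eef_pos: [457.8, -424.3, 6.6]
eef_rot: [0.924, 0.383, -0.0, -0.001]
contact_force: [-0.4, -0.3, -0.5]
opening: 85.3
grasp_force: 0.0
```

apply_moves(increments="0 0 0 0 0 0 0.3;0 0 0 0 0 0 0.4;0 0 0 0 0 0 0.45;0 0 0 0 0 0 0.5;0 0 0 0 0 0 0.6;0 0 0 0 0 0 0.8;0 0 0 0 0 0 1;0 0 0 0 0 0 1")

```text
time: 14.28
eef_pos: [459.0, -425.5, 9.4]
eef_rot: [0.924, 0.383, 0.0, 0.001]
contact_force: [-0.9, 1.2, 6.1]
opening: 43.9
grasp_force: 41.2
```

apply_moves(increments="0 0 0 0 0 -0.005 1;0 0 0 0 0 -0.015 1;0 0 0 0 0 -0.03 1;0 0 0 0 0 -0.05 1;0 0 0 0 0 -0.07 1;0 0 0 0 0 -0.09 1;0 0 0 0 0 -0.10 1;0 0 0 0 0 -0.10 1")

```text
time: 14.95
eef_pos: [460.0, -426.7, 112.1]
eef_rot: [0.924, 0.383, 0.001, 0.003]
contact_force: [0.3, 0.2, -0.3]
opening: 43.6
grasp_force: 40.8
```

```bash
python3 -c "
from plan import *
plan((463.9,-54.7,107,-45,2))"
```

```text
now [ 460.  -426.7  112.1] yaw -45.0 q6 -0.05 open 43.6 t 14.9
(463.9, -54.7, 107, -45) 0 turn [0.0031 0.0002 0.0002] shift [ 0.133  -0.1301  0.0017]
(463.9, -54.7, 107, -45) 1 turn [0.0031 0.0002 0.0002] shift [ 0.1329 -0.1301  0.0021]
```

apply_moves(increments="0 0 0 0.008 -0.008 0 1;0 0 0 0.024 -0.024 0 1;0 0 0 0.044 -0.043 0 1;0 0 0 0.064 -0.063 0 1;0 0 0 0.084 -0.083 0 1;0 0 0 0.104 -0.102 0 1;0 0 0 0.122 -0.119 0 1;0 0 0 0.133 -0.130 0 1")

```text
time: 15.62
eef_pos: [458.9, -235.5, 105.8]
eef_rot: [0.924, 0.384, -0.001, -0.002]
contact_force: [-0.5, -0.2, -0.7]
opening: 43.7
grasp_force: 40.8
```

apply_moves(increments="0 0 0 0.02 -0.02 0 1;0 0 0 0.04 -0.039 0 1;0 0 0 0.06 -0.059 0 1;0 0 0 0.08 -0.079 0 1;0 0 0 0.1 -0.098 0 1;0 0 0 0.118 -0.115 0 1;0 0 0 0.129 -0.126 0 1;0 0 0 0.133 -0.130 0 1")

```text
time: 16.28
eef_pos: [461.4, -50.9, 106.9]
eef_rot: [0.923, 0.384, -0.001, -0.001]
contact_force: [-0.1, -0.4, -0.7]
opening: 43.4
grasp_force: 40.8
```

apply_moves(increments="0 0 0 0 0 0 1;0 0 0 0 0 0 1;0 0 0 0 0 0.008 1;0 0 0 0 0 0.02 1;0 0 0 0 0 0.032 1;0 0 0 0 0 0.042 1;0 0 0 0 0 0.05 1;0 0 0 0 0 0.05 1")

```text
time: 16.95
eef_pos: [460.5, -52.9, 55.2]
eef_rot: [0.924, 0.383, -0.002, -0.002]
contact_force: [-0.7, -0.6, -0.5]
opening: 43.8
grasp_force: 40.8
```

```bash
python3 -c "
from plan import *
cam('top');cam('top')
plan((463.9,-54.7,38,-45,1))"
```

```text
now [462.2 -53.2  57.6] yaw -45.0 q6 0.56 open 43.6 t 17.1
(463.9, -54.7, 38, -45) 0 turn [-0.0012  0.0008  0.0002] shift [0.0001 0.0023 0.0196]
```

apply_moves(increments="0 0 0 0 0.002 0.003 1;0 0 0 0 0.002 0.007 1;0 0 0 0 0.002 0.011 1;0 0 0 0 0.002 0.015 1;0 0 0 0 0.002 0.018 1;0 0 0 0 0.002 0.019 1;0 0 0 0 0.002 0.019 1;0 0 0 0 0.002 0.019 1")

```text
time: 17.72
eef_pos: [464.1, -54.5, 39.3]
eef_rot: [0.924, 0.383, -0.0, -0.0]
contact_force: [-0.7, 0.5, -0.4]
opening: 43.5
grasp_force: 40.8
```

apply_moves(increments="0 0 0 0 0 0.0005 1;0 0 0 0 0 0.001 1;0 0 0 0 0 0.0015 1;0 0 0 0 0 0.002 1;0 0 0 0 0 0.002 1;0 0 0 0 0 0.002 1;0 0 0 0 0 0.002 1;0 0 0 0 0 0.002 1")

```text
time: 18.38
eef_pos: [464.1, -54.5, 37.4]
eef_rot: [0.924, 0.383, 0.0, 0.0]
contact_force: [0.4, 0.3, -0.5]
opening: 43.9
grasp_force: 40.8
```

apply_moves(increments="0 0 0 0 0 0.0005 1;0 0 0 0 0 0.001 1;0 0 0 0 0 0.0015 1;0 0 0 0 0 0.0015 1;0 0 0 0 0 0.0015 1;0 0 0 0 0 0.0015 1;0 0 0 0 0 0.0015 1;0 0 0 0 0 0.0015 1")

```text
time: 19.05
eef_pos: [464.1, -54.6, 35.9]
eef_rot: [0.924, 0.383, 0.0, 0.0]
contact_force: [-0.0, 0.0, -1.4]
opening: 43.6
grasp_force: 40.8
```

apply_moves(increments="0 0 0 0 0 0.0005 0.47;0 0 0 0 0 0.0005 0.45;0 0 0 0 0 0.0005 0.42;0 0 0 0 0 0.0005 0.38;0 0 0 0 0 0.0005 0.33;0 0 0 0 0 0.0005 0.28;0 0 0 0 0 0.0005 0.25;0 0 0 0 0 0.0005 0.25")

```text
time: 19.72
eef_pos: [464.1, -54.6, 35.4]
eef_rot: [0.924, 0.383, 0.0, 0.0]
contact_force: [-0.2, 0.4, -0.3]
opening: 64.1
grasp_force: 0.0
```

apply_moves(increments="0 0 0 0 0 -0.005 0.25;0 0 0 0 0 -0.02 0.25;0 0 0 0 0 -0.04 0.25;0 0 0 0 0 -0.07 0.25;0 0 0 0 0 -0.1 0.25;0 0 0 0 0 -0.13 0.25;0 0 0 0 0 -0.14 0;0 0 0 0 0 -0.14 0")

```text
time: 20.38
eef_pos: [466.3, -55.1, 179.5]
eef_rot: [0.924, 0.383, 0.003, 0.002]
contact_force: [-0.4, -0.3, -0.2]
opening: 84.5
grasp_force: 0.0
```

```bash
python3 -c "
from plan import *
s=cam('side'); cv2.imwrite('pics/side3.png',s['img']); print(proj(s,[[463.9,-54.7,26],[463.9,-54.7,120]]))
plan((559.5,-323,170,-90,2),(559.5,-323,2,-90,1))"
```

```text
[[280.79343796 193.23670945]
 [279.90301994 171.5511387 ]]
now [464.9 -54.7 176.7] yaw -45.0 q6 0.55 open 85.4 t 20.4
(559.5, -323, 170, -90) 0 turn [ 0.001  -0.0014  0.3929] shift [-0.0615  0.1282  0.0036]
(559.5, -323, 170, -90) 1 turn [ 0.001  -0.0014  0.3929] shift [-0.0077  0.142   0.0035]
(559.5, -323, 2, -90) 0 turn [-0. -0.  0.] shift [-0.     0.     0.168]
```

apply_moves(increments="0 0 0.393 -0.0615 0.128 0.003 0;0 0 0.393 -0.0615 0.128 0.003 0;0 0 0.393 -0.0615 0.128 0.003 0;0 0 0.393 -0.0615 0.128 0.003 0;0 0 0.393 -0.0615 0.128 0.003 0;0 0 0.393 -0.0615 0.128 0.003 0;0 0 0.393 -0.0615 0.128 0.003 0;0 0 0.393 -0.0615 0.128 0.003 0")

```text
time: 21.1
eef_pos: [510.3, -187.2, 171.1]
eef_rot: [0.981, 0.196, -0.001, -0.001]
contact_force: [-0.9, 0.0, -0.0]
opening: 85.4
grasp_force: 0.0
```

apply_moves(increments="0 0 0.393 -0.008 0.142 0.003 0;0 0 0.393 -0.008 0.142 0.003 0;0 0 0.393 -0.008 0.142 0.003 0;0 0 0.393 -0.008 0.142 0.003 0;0 0 0.393 -0.008 0.142 0.003 0;0 0 0.393 -0.008 0.142 0.003 0;0 0 0.393 -0.008 0.142 0.003 0;0 0 0.393 -0.008 0.142 0.003 0")

```text
time: 21.77
eef_pos: [557.9, -321.0, 169.4]
eef_rot: [1.0, 0.001, -0.0, -0.0]
contact_force: [0.7, 0.7, 0.4]
opening: 85.4
grasp_force: 0.0
```

apply_moves(increments="0 0 0 0 0 0 0;0 0 0 0 0 0.015 0;0 0 0 0 0 0.03 0;0 0 0 0 0 0.05 0;0 0 0 0 0 0.07 0;0 0 0 0 0 0.09 0;0 0 0 0 0 0.10 0;0 0 0 0 0 0.10 0")

```text
time: 22.43
eef_pos: [555.3, -320.7, 64.1]
eef_rot: [1.0, -0.0, -0.003, -0.002]
contact_force: [0.3, 0.5, 0.9]
opening: 85.6
grasp_force: 0.0
```

```bash
python3 -c "
from plan import *
cam('top')
plan((559.5,-323,-2,-90,1))"
```

```text
now [ 556.6 -321.6   66.5] yaw -90.0 q6 0.96 open 85.4 t 22.5
(559.5, -323, -2, -90) 0 turn [-0.0027  0.0039 -0.    ] shift [0.0032 0.0016 0.0685]
```

apply_moves(increments="0 0 0 0.0015 0.001 0.01 0;0 0 0 0.0015 0.001 0.022 0;0 0 0 0.0015 0.001 0.035 0;0 0 0 0.0015 0.001 0.048 0;0 0 0 0.0015 0.001 0.06 0;0 0 0 0.0015 0.001 0.068 0;0 0 0 0.0015 0.001 0.071 0;0 0 0 0.0015 0.001 0.071 0")

```text
time: 23.15
eef_pos: [558.8, -323.2, -3.3]
eef_rot: [1.0, -0.0, -0.001, -0.001]
contact_force: [0.2, 1.2, -0.4]
opening: 85.5
grasp_force: 0.0
```

apply_moves(increments="0 0 0 0 0 0 0.3;0 0 0 0 0 0 0.4;0 0 0 0 0 0 0.45;0 0 0 0 0 0 0.5;0 0 0 0 0 0 0.6;0 0 0 0 0 0 0.8;0 0 0 0 0 0 1;0 0 0 0 0 0 1")

```text
time: 23.82
eef_pos: [560.3, -324.2, -0.7]
eef_rot: [1.0, -0.0, 0.001, 0.0]
contact_force: [1.2, -0.6, 4.6]
opening: 36.8
grasp_force: 40.5
```

apply_moves(increments="0 0 0 0 0 -0.005 1;0 0 0 0 0 -0.015 1;0 0 0 0 0 -0.03 1;0 0 0 0 0 -0.05 1;0 0 0 0 0 -0.07 1;0 0 0 0 0 -0.085 1;0 0 0 0 0 -0.09 1;0 0 0 0 0 -0.09 1")

```text
time: 24.48
eef_pos: [560.8, -324.6, 91.2]
eef_rot: [1.0, -0.0, 0.002, 0.001]
contact_force: [0.2, -0.6, -1.7]
opening: 37.3
grasp_force: 40.1
```

```bash
python3 -c "
from plan import *
cam('top');cam('top')
plan((613.3,-135.9,86,-90,1))"
```

```text
now [ 559.2 -323.5   87.9] yaw -90.0 q6 0.96 open 36.8 t 24.6
(613.3, -135.9, 86, -90) 0 turn [-0.0004  0.0007 -0.0002] shift [ 0.0541 -0.1876  0.0019]
```

apply_moves(increments="0 0 0 0.006 -0.02 0 1;0 0 0 0.015 -0.052 0 1;0 0 0 0.025 -0.087 0 1;0 0 0 0.035 -0.122 0 1;0 0 0 0.044 -0.153 0 1;0 0 0 0.051 -0.177 0 1;0 0 0 0.054 -0.1875 0 1;0 0 0 0.054 -0.1875 0 1")

```text
time: 25.25
eef_pos: [613.1, -133.9, 86.6]
eef_rot: [1.0, 0.002, -0.001, -0.001]
contact_force: [0.5, -0.1, -0.8]
opening: 37.1
grasp_force: 40.2
```

apply_moves(increments="0 0 0 0 0 0 1;0 0 0 0 0 0.008 1;0 0 0 0 0 0.02 1;0 0 0 0 0 0.032 1;0 0 0 0 0 0.044 1;0 0 0 0 0 0.052 1;0 0 0 0 0 0.055 1;0 0 0 0 0 0.055 1")

```text
time: 25.92
eef_pos: [612.5, -136.1, 31.4]
eef_rot: [1.0, -0.0, -0.001, -0.0]
contact_force: [-0.5, 0.1, -1.0]
opening: 37.0
grasp_force: 40.2
```

```bash
python3 -c "
from plan import *
[cam('top') for _ in range(4)]
plan((613.3,-135.9,26.5,-90,1))"
```

```text
now [ 614.3 -136.5   34.2] yaw -90.0 q6 1.27 open 36.9 t 26.1
(613.3, -135.9, 26.5, -90) 0 turn [ 0.0005 -0.0015 -0.0001] shift [-0.0011 -0.0006  0.0077]
```

apply_moves(increments="0 0 0 0 0 0.001 1;0 0 0 0 0 0.002 1;0 0 0 0 0 0.003 1;0 0 0 0 0 0.004 1;0 0 0 0 0 0.005 1;0 0 0 0 0 0.005 1;0 0 0 0 0 0.005 1;0 0 0 0 0 0.005 1")

```text
time: 26.78
eef_pos: [613.6, -136.3, 28.3]
eef_rot: [1.0, -0.0, -0.0, -0.0]
contact_force: [0.4, 0.1, -0.3]
opening: 37.1
grasp_force: 40.2
```

apply_moves(increments="0 0 0 0 0 0.0005 1;0 0 0 0 0 0.001 1;0 0 0 0 0 0.0015 1;0 0 0 0 0 0.002 1;0 0 0 0 0 0.0022 1;0 0 0 0 0 0.0022 1;0 0 0 0 0 0.0022 1;0 0 0 0 0 0.0022 1")

```text
time: 27.45
eef_pos: [613.7, -136.3, 26.1]
eef_rot: [1.0, -0.0, 0.0, 0.0]
contact_force: [-0.0, 0.3, -0.3]
opening: 37.3
grasp_force: 40.2
```

apply_moves(increments="0 0 0 0 0 0 0.55;0 0 0 0 0 0 0.52;0 0 0 0 0 0 0.49;0 0 0 0 0 0 0.46;0 0 0 0 0 0 0.42;0 0 0 0 0 0 0.38;0 0 0 0 0 0 0.32;0 0 0 0 0 0 0.30")

```text
time: 28.12
eef_pos: [613.7, -136.3, 26.2]
eef_rot: [1.0, -0.0, 0.0, 0.0]
contact_force: [1.3, 0.1, 0.6]
opening: 59.7
grasp_force: 0.0
```

apply_moves(increments="0 0 0 0 0 -0.005 0.3;0 0 0 0 0 -0.02 0.3;0 0 0 0 0 -0.04 0.3;0 0 0 0 0 -0.07 0.3;0 0 0 0 0 -0.1 0.3;0 0 0 0 0 -0.13 0.3;0 0 0 0 0 -0.15 0;0 0 0 0 0 -0.15 0")

```text
time: 28.78
eef_pos: [616.9, -137.3, 183.4]
eef_rot: [1.0, -0.0, 0.005, 0.002]
contact_force: [1.1, -0.0, 0.7]
opening: 81.2
grasp_force: 0.0
```

```bash
python3 -c "
from plan import *
[cam('top') for _ in range(4)]
plan((569.2,-430.5,175,-90,1),(569.2,-430.5,75,-90,1))"
```

```text
now [ 612.6 -136.   174.3] yaw -90.0 q6 1.27 open 85.3 t 29.0
(569.2, -430.5, 175, -90) 0 turn [-0.0009  0.0027 -0.0002] shift [-0.0434  0.2945 -0.0008]
(569.2, -430.5, 75, -90) 0 turn [ 0. -0.  0.] shift [-0.  -0.   0.1]
```

apply_moves(increments="0 0 0 -0.0045 0.03 0 0;0 0 0 -0.010 0.07 0 0;0 0 0 -0.0164 0.11 0 0;0 0 0 -0.0223 0.15 0 0;0 0 0 -0.028 0.19 0 0;0 0 0 -0.034 0.23 0 0;0 0 0 -0.0395 0.267 0 0;0 0 0 -0.0434 0.294 0 0")

```text
time: 29.65
eef_pos: [568.1, -432.6, 173.0]
eef_rot: [1.0, -0.001, -0.002, -0.001]
contact_force: [0.2, 0.6, 0.2]
opening: 85.8
grasp_force: 0.0
```

apply_moves(increments="0 0 0 0 0 0 0;0 0 0 0 0 0.015 0;0 0 0 0 0 0.03 0;0 0 0 0 0 0.05 0;0 0 0 0 0 0.07 0;0 0 0 0 0 0.09 0;0 0 0 0 0 0.10 0;0 0 0 0 0 0.10 0")

```text
time: 30.32
eef_pos: [567.9, -426.4, 69.9]
eef_rot: [1.0, 0.001, -0.004, -0.003]
contact_force: [-0.3, 0.9, -0.2]
opening: 85.7
grasp_force: 0.0
```

```bash
python3 -c "
from plan import *
[cam('top') for _ in range(3)]
plan((569.2,-430.5,-9,-90,1))"
```

```text
now [ 570.7 -429.8   76.6] yaw -90.0 q6 0.85 open 85.6 t 30.5
(569.2, -430.5, -9, -90) 0 turn [ 0.0004 -0.0005  0.0007] shift [-0.0016  0.0007  0.0856]
```

apply_moves(increments="0 0 0 -0.001 0.001 0.01 0;0 0 0 -0.001 0.001 0.025 0;0 0 0 -0.001 0.001 0.042 0;0 0 0 -0.001 0.001 0.059 0;0 0 0 -0.001 0.001 0.073 0;0 0 0 -0.001 0.001 0.081 0;0 0 0 -0.001 0.001 0.084 0;0 0 0 -0.001 0.001 0.084 0")

```text
time: 31.13
eef_pos: [568.7, -430.9, -9.1]
eef_rot: [1.0, -0.0, -0.001, -0.001]
contact_force: [-0.5, 0.1, -0.9]
opening: 85.3
grasp_force: 0.0
```

apply_moves(increments="0 0 0 0 0 0 0.3;0 0 0 0 0 0 0.4;0 0 0 0 0 0 0.45;0 0 0 0 0 0 0.5;0 0 0 0 0 0 0.6;0 0 0 0 0 0 0.8;0 0 0 0 0 0 1;0 0 0 0 0 0 1")

```text
time: 31.8
eef_pos: [569.6, -431.5, -7.0]
eef_rot: [1.0, -0.0, 0.0, 0.0]
contact_force: [0.4, 1.1, 4.8]
opening: 33.3
grasp_force: 40.0
```

apply_moves(increments="0 0 0 0 0 -0.005 1;0 0 0 0 0 -0.015 1;0 0 0 0 0 -0.03 1;0 0 0 0 0 -0.05 1;0 0 0 0 0 -0.07 1;0 0 0 0 0 -0.085 1;0 0 0 0 0 -0.09 1;0 0 0 0 0 -0.09 1")

```text
time: 32.47
eef_pos: [570.4, -432.4, 85.3]
eef_rot: [1.0, -0.0, 0.002, 0.002]
contact_force: [0.7, -0.3, -0.6]
opening: 33.6
grasp_force: 39.8
```

```bash
python3 -c "
from plan import *
[cam('top') for _ in range(3)]
plan((498,-170,82,-90,1))"
```

```text
now [ 568.4 -430.6   80.7] yaw -90.0 q6 0.85 open 33.6 t 32.6
(498, -170, 82, -90) 0 turn [-0.0015  0.0017 -0.0002] shift [-0.0705 -0.2606 -0.0008]
```

apply_moves(increments="0 0 0 -0.006 -0.022 0 1;0 0 0 -0.016 -0.06 0 1;0 0 0 -0.027 -0.1 0 1;0 0 0 -0.038 -0.14 0 1;0 0 0 -0.049 -0.18 0 1;0 0 0 -0.06 -0.22 0 1;0 0 0 -0.068 -0.25 0 1;0 0 0 -0.071 -0.2605 0 1")

```text
time: 33.28
eef_pos: [495.4, -166.6, 79.7]
eef_rot: [1.0, 0.001, -0.002, -0.001]
contact_force: [0.8, -0.2, -1.1]
opening: 33.4
grasp_force: 40.0
```

apply_moves(increments="0 0 0 0 0 0 1;0 0 0 0 0 0 1;0 0 0 0 0 0.01 1;0 0 0 0 0 0.024 1;0 0 0 0 0 0.038 1;0 0 0 0 0 0.05 1;0 0 0 0 0 0.055 1;0 0 0 0 0 0.055 1")

```text
time: 33.95
eef_pos: [496.9, -171.0, 24.8]
eef_rot: [1.0, -0.001, -0.002, -0.001]
contact_force: [-0.2, 1.2, -0.4]
opening: 33.1
grasp_force: 40.0
```

```bash
python3 -c "
from plan import *
[cam('top') for _ in range(4)]
plan((498,-170,21,-90,1))"
```

```text
now [ 499.  -171.3   28. ] yaw -90.0 q6 1.14 open 33.5 t 34.1
(498, -170, 21, -90) 0 turn [ 0.0007 -0.0015 -0.0005] shift [-0.001  -0.0013  0.007 ]
```

apply_moves(increments="0 0 0 0 -0.001 0.001 1;0 0 0 0 -0.001 0.002 1;0 0 0 0 -0.001 0.003 1;0 0 0 0 -0.001 0.004 1;0 0 0 0 -0.001 0.005 1;0 0 0 0 -0.001 0.005 1;0 0 0 0 -0.001 0.005 1;0 0 0 0 -0.001 0.005 1")

```text
time: 34.82
eef_pos: [498.2, -169.8, 22.1]
eef_rot: [1.0, -0.0, -0.0, -0.0]
contact_force: [0.2, 0.5, -2.1]
opening: 33.5
grasp_force: 40.0
```

apply_moves(increments="0 0 0 0 0 0.0005 1;0 0 0 0 0 0.001 1;0 0 0 0 0 0.0015 1;0 0 0 0 0 0.002 1;0 0 0 0 0 0.0025 1;0 0 0 0 0 0.0027 1;0 0 0 0 0 0.0027 1;0 0 0 0 0 0.0027 1")

```text
time: 35.48
eef_pos: [498.2, -169.8, 19.4]
eef_rot: [1.0, -0.0, -0.0, -0.0]
contact_force: [1.0, 0.2, -0.3]
opening: 33.7
grasp_force: 40.0
```

apply_moves(increments="0 0 0 0 0 0 0.59;0 0 0 0 0 0 0.56;0 0 0 0 0 0 0.53;0 0 0 0 0 0 0.5;0 0 0 0 0 0 0.46;0 0 0 0 0 0 0.41;0 0 0 0 0 0 0.36;0 0 0 0 0 0 0.33")

```text
time: 36.15
eef_pos: [498.2, -169.8, 19.5]
eef_rot: [1.0, -0.0, 0.0, 0.0]
contact_force: [-0.0, -0.3, 0.4]
opening: 57.3
grasp_force: 0.0
```

apply_moves(increments="0 0 0 0 0 -0.005 0.33;0 0 0 0 0 -0.02 0.33;0 0 0 0 0 -0.04 0.33;0 0 0 0 0 -0.07 0.33;0 0 0 0 0 -0.1 0.33;0 0 0 0 0 -0.13 0.33;0 0 0 0 0 -0.16 0;0 0 0 0 0 -0.16 0")

```text
time: 36.82
eef_pos: [502.0, -171.4, 187.8]
eef_rot: [1.0, -0.0, 0.006, 0.003]
contact_force: [2.4, -1.2, 0.8]
opening: 79.1
grasp_force: 0.0
```

apply_moves(increments="0 0 0 0 0.03 0 0;0 0 0 0 0.06 0 0;0 0 0 0 0.1 0 0;0 0 0 0 0.14 0 0;0 0 0 0 0.17 0 0;0 0 0 0 0.2 0 0;0 0 0 0 0.22 0 0;0 0 0 0 0.22 0 0")

```text
time: 37.48
eef_pos: [497.5, -393.3, 179.1]
eef_rot: [1.0, -0.002, -0.0, 0.001]
contact_force: [-1.0, 0.1, 0.1]
opening: 85.5
grasp_force: 0.0
```

```bash
python3 - <<'E'
from plan import *
c=cam("top");s=cam("side"); cv2.imwrite("pics/top4.png",c["img"]); cv2.imwrite("pics/side4.png",s["img"]); print(get_obs()["eef_pos"])
v=np.zeros((560,800,3),np.uint8)
v[:300,:800]=cv2.resize(c["img"][150:255,135:415],(800,300),interpolation=2)
v[300:,:600]=cv2.resize(s["img"][155:220,225:375],(600,260),interpolation=2)
cv2.imwrite("pics/m4.png",v)
E
```

```text
[ 497.81222649 -390.06129224  178.93265993]
```

View pics/m4.png

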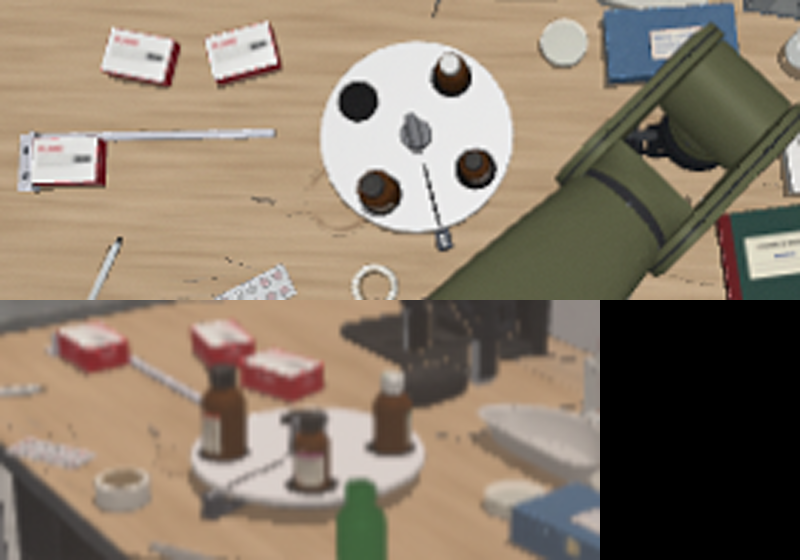

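All three bottles stand on pads and the index line meets the pointer. Now I'll check both numerically and measure the cartons.

```bash
cat > car.py <<'E'
from m import *
np.set_printoptions(precision=1,suppress=True)
C=np.array([538.6,-95.3])
def cartons(c,x1=250):
    hs=cv2.cvtColor(c["img"],cv2.COLOR_BGR2HSV).astype(int); roi=np.zeros(hs.shape[:2],bool); roi[145:230,135:x1]=1
    out=[]
    wm=((hs[...,2]>170)&(hs[...,1]<55)&roi).astype(np.uint8); wm=cv2.morphologyEx(cv2.morphologyEx(wm,cv2.MORPH_CLOSE,np.ones((5,5))),cv2.MORPH_OPEN,np.ones((7,7)))
    for q,ce,l in comps(wm,120,1500):
        ct=max(cv2.findContours(l.astype(np.uint8),0,1)[0],key=cv2.contourArea).reshape(-1,2)
        w=ray(c,ct,34)[:,:2]; r=cv2.minAreaRect(w.astype(np.float32)); b=cv2.boxPoints(r)
        e=max((b[1]-b[0],b[2]-b[1]),key=np.linalg.norm); a=np.degrees(np.arctan2(e[1],e[0]))%180
        print("carton",q,"centre",np.array(r[0]),"size",np.array(r[1])+3.5,"y-axis deg",a); out.append((r[0],a))
    return out
E
python3 - <<'E'
from car import *
c=cam("top"); cartons(c); im=c["img"]; hs=cv2.cvtColor(im,cv2.COLOR_BGR2HSV).astype(int)
# rail: grey thin strip pixels (z=7)
# index line
yy,xx=np.mgrid[150:250,240:325]; P=ray(c,np.c_[xx.ravel(),yy.ravel()],26)[:,:2]-C; r=np.hypot(*P.T); a=np.degrees(np.arctan2(P[:,1],P[:,0]))%360
v=hs[150:250,240:325,2].ravel(); m=(r>50)&(r<112)&(abs(a-196.5)<20)&(v<140); print("index",np.mean(a[m]),m.sum())
S=hs[...,1]
for nm,pad,h in (("L",(463.9,-54.7),94),("A",(613.3,-135.9),81),("B",(498,-170),73)):
    u,w=proj(c,[pad[0],pad[1],26+h-4])[0].astype(int); k=np.zeros(S.shape,bool); k[w-5:w+6,u-5:u+6]=((S<50)&((hs[...,2]<110)|(nm=="A")))[w-5:w+6,u-5:u+6]
    q,ce,l=max(comps(k,3,200),key=lambda t:t[0][4]); g=ray(c,ce,26+h-4)[0][:2]; print(nm,g,"off",g-np.array(pad),q)
y=np.arange(170,232,8)
for u in (180,195,210,225):
    col=im[185:215,u].astype(int); print(u,col.mean(1).astype(int), (col.max(1)-col.min(1)))
E
```

```text
carton [208 159  23  18 337] centre [639.  129.5] size [60.2 84.5] y-axis deg 105.976135
carton [171 161  23  17 331] centre [630.6 259.4] size [86.4 59.7] y-axis deg 80.06001
carton [142 196  27  18 477] centre [498.2 347. ] size [ 64.2 100.6] y-axis deg 91.71216
index 196.67054281877913 17
L [465.  -55.9] off [ 1.1 -1.2] [261 211   8   8  48]
A [ 617.8 -133.6] off [4.5 2.3] [286 166  11  11  95]
B [ 498.7 -170.5] off [ 0.7 -0.5] [298 204   6   5  25]
180 [159 160 161 160 157 157 157 154 153 152 147 193 203 171 149 154 157 157
 160 163 162 157 152 152 155 157 161 160 159 158] [54 55 56 54 56 57 57 57 57 58 60  5 10 10 41 59 57 57 57 56 56 57 57 57
 56 56 55 57 57 57]
195 [159 159 162 160 151 150 154 157 158 157 140 185 204 134 140 151 151 149
 157 164 165 160 154 150 159 162 162 160 156 157] [57 56 58 58 57 55 56 57 58 59 41  4 11  2 52 58 56 58 57 57 57 57 56 57
 55 56 56 55 57 58]
210 [154 152 157 163 154 149 153 158 157 156 195 201 206 162 151 152 154 149
 149 157 159 156 150 153 158 157 156 157 152 155] [55 57 54 55 56 56 57 57 59 61 19  6 11 22 57 58 56 57 57 58 57 57 58 56
 58 58 57 57 56 58]
225 [155 152 154 157 156 152 154 158 159 154 194 207 181 161 156 156 156 156
 152 157 155 151 148 146 152 158 155 150 150 155] [56 56 57 56 57 56 56 55 55 61  5 10 11 39 60 57 57 57 58 56 56 58 59 58
 57 56 56 59 57 57]
```

```bash
python3 - <<'E'
from car import *
c=cam("top"); im=c["img"].astype(float); 
sat=im.max(2)-im.min(2)
lo=[];
for u in range(176,229):
    w=np.clip(1-sat[190:204,u]/56,0,1); n=w.sum(); cen=(w*np.arange(190,204)).sum()/n; lo.append((u,cen,n))
lo=np.array(lo); ok=(lo[:,2]>2)&(lo[:,2]<4.5); lo=lo[ok]; p=ray(c,lo[:,:2],6)
f=np.polyfit(p[:,1],p[:,0],1); print("rail centre line x= %.4f*y+%.1f"%tuple(f),"width px",lo[:,2].mean(),"resid",np.std(p[:,0]-np.polyval(f,p[:,1])),"at y=260",np.polyval(f,260),"at 170",np.polyval(f,170))
im=im.astype(int)
for r in (200,204,208,212): print(r,[tuple(im[r,u]) for u in range(164,175)])
for u in (150,158,164): print(u,[tuple(im[r,u]) for r in range(194,217)])
E
```

```text
rail centre line x= -0.0490*y+544.2 width px 2.964622641509435 resid 0.2782412168172561 at y=260 531.4552352595106 at 170 535.8621780525842
200 [(np.int64(222), np.int64(225), np.int64(225)), (np.int64(223), np.int64(226), np.int64(225)), (np.int64(223), np.int64(226), np.int64(225)), (np.int64(226), np.int64(229), np.int64(228)), (np.int64(246), np.int64(249), np.int64(244)), (np.int64(73), np.int64(74), np.int64(111)), (np.int64(16), np.int64(11), np.int64(86)), (np.int64(16), np.int64(7), np.int64(89)), (np.int64(90), np.int64(105), np.int64(144)), (np.int64(132), np.int64(164), np.int64(189)), (np.int64(126), np.int64(157), np.int64(183))]
204 [(np.int64(162), np.int64(165), np.int64(164)), (np.int64(158), np.int64(160), np.int64(159)), (np.int64(177), np.int64(177), np.int64(177)), (np.int64(223), np.int64(226), np.int64(223)), (np.int64(205), np.int64(205), np.int64(240)), (np.int64(61), np.int64(59), np.int64(113)), (np.int64(46), np.int64(39), np.int64(102)), (np.int64(23), np.int64(17), np.int64(92)), (np.int64(102), np.int64(117), np.int64(145)), (np.int64(135), np.int64(16
[... 3636 characters left out ...]
 (np.int64(223), np.int64(226), np.int64(227)), (np.int64(222), np.int64(225), np.int64(225)), (np.int64(162), np.int64(165), np.int64(164)), (np.int64(107), np.int64(107), np.int64(107)), (np.int64(131), np.int64(130), np.int64(131)), (np.int64(221), np.int64(222), np.int64(222)), (np.int64(227), np.int64(229), np.int64(229)), (np.int64(226), np.int64(228), np.int64(228)), (np.int64(225), np.int64(227), np.int64(227)), (np.int64(227), np.int64(229), np.int64(229)), (np.int64(232), np.int64(235), np.int64(232)), (np.int64(158), np.int64(158), np.int64(200)), (np.int64(53), np.int64(47), np.int64(98)), (np.int64(75), np.int64(95), np.int64(109)), (np.int64(126), np.int64(158), np.int64(185))]
```

```bash
python3 - <<'E'
from car import *
from plan import plan
c=cam("top"); e=ray(c,[(168.9,200),(168.5,206),(168.2,212),(150,213.4),(164,212.9)],34); print(e)
a=np.radians(92.8); uy=np.array([np.cos(a),np.sin(a)]); ux=np.array([uy[1],-uy[0]])
end=e[1,:2]; rp=np.array([544.2,0.]); # rail centre point
for k,d in (("row1",-41),("row2",-123)):
    y=end+uy*d; off=(rp-y)@ux-33.5; print(k,y+ux*off)
plan((525,-200,178,-100,1),(570,20,178,-120,1),(630.6,259.4,150,-100,1))
E
```

```text
[[515.6 298.1  34. ]
 [494.2 297.6  34. ]
 [472.9 296.7  34. ]
 [466.  361.5  34. ]
 [469.3 311.5  34. ]]
row1 [498.1 256.7]
row2 [502.1 174.8]
now [ 498.3 -388.6  179.3] yaw -90.0 q6 0.82 open 85.6 t 37.7
(525, -200, 178, -100) 0 turn [-0.   0.   0.2] shift [ 0.  -0.2  0. ]
(570, 20, 178, -120) 0 turn [-0.   0.   0.3] shift [ 0.  -0.2  0. ]
(630.6, 259.4, 150, -100) 0 turn [ 0.  -0.  -0.3] shift [-0.1 -0.2  0. ]
```

```bash
python3 - <<'E'
from plan import *
np.set_printoptions(precision=4,suppress=True)
plan((630.6,259.4,150,-10,3),(630.6,259.4,60,-10,1))
E
```

```text
now [ 498.3 -388.6  179.3] yaw -90.0 q6 0.82 open 85.6 t 37.7
(630.6, 259.4, 150, -10) 0 turn [-0.0002 -0.0001 -0.4652] shift [ 0.0443 -0.216   0.0099]
(630.6, 259.4, 150, -10) 1 turn [-0.0002 -0.0001 -0.4652] shift [ 0.1365 -0.1732  0.0098]
(630.6, 259.4, 150, -10) 2 turn [-0.0002 -0.0001 -0.4652] shift [ 0.1996 -0.0936  0.0098]
(630.6, 259.4, 60, -10) 0 turn [0. 0. 0.] shift [-0.   -0.    0.09]
```

apply_moves(increments="0 0 -0.058 0.005 -0.026 0 0;0 0 -0.116 0.011 -0.054 0 0;0 0 -0.175 0.017 -0.084 0 0;0 0 -0.233 0.023 -0.114 0 0;0 0 -0.291 0.029 -0.144 0 0;0 0 -0.349 0.035 -0.172 0 0;0 0 -0.407 0.041 -0.2 0 0;0 0 -0.465 0.044 -0.216 0 0")

```text
time: 38.4
eef_pos: [542.3, -169.9, 179.6]
eef_rot: [0.972, 0.233, 0.0, -0.0]
contact_force: [0.5, -0.5, 0.1]
opening: 85.4
grasp_force: 0.0
```

apply_moves(increments="0 0 -0.058 0.017 -0.022 0 0;0 0 -0.116 0.034 -0.043 0 0;0 0 -0.175 0.051 -0.065 0 0;0 0 -0.233 0.068 -0.087 0 0;0 0 -0.291 0.085 -0.108 0 0;0 0 -0.349 0.102 -0.130 0 0;0 0 -0.407 0.12 -0.152 0 0;0 0 -0.465 0.1365 -0.173 0 0")

```text
time: 39.07
eef_pos: [586.2, 44.7, 179.7]
eef_rot: [0.893, 0.45, 0.0, 0.0]
contact_force: [-0.0, -1.0, -0.6]
opening: 85.4
grasp_force: 0.0
```

apply_moves(increments="0 0 -0.07 0.029 -0.014 0 0;0 0 -0.14 0.058 -0.027 0 0;0 0 -0.21 0.088 -0.041 0 0;0 0 -0.28 0.117 -0.055 0 0;0 0 -0.35 0.146 -0.068 0 0;0 0 -0.42 0.175 -0.082 0 0;0 0 -0.465 0.1996 -0.0936 0 0;0 0 -0.465 0.1996 -0.0936 0 0")

```text
time: 39.73
eef_pos: [630.1, 263.6, 179.5]
eef_rot: [0.764, 0.645, 0.001, -0.001]
contact_force: [-1.2, -0.4, 0.8]
opening: 85.3
grasp_force: 0.0
```

apply_moves(increments="0 0 0 0 0 0.015 0;0 0 0 0 0 0.04 0;0 0 0 0 0 0.07 0;0 0 0 0 0 0.1 0;0 0 0 0 0 0.12 0;0 0 0 0 0 0.13 0;0 0 0 0 0 0.13 0;0 0 0 0 0 0.13 0")

```text
time: 40.4
eef_pos: [630.7, 257.4, 49.3]
eef_rot: [0.767, 0.642, -0.0, -0.0]
contact_force: [0.1, 0.9, 0.6]
opening: 85.1
grasp_force: 0.0
```

```bash
python3 - <<'E'
from plan import *
from car import *
np.set_printoptions(precision=4,suppress=True)
cartons(cam("top")); cam("top");s=cam("side"); cv2.imwrite("pics/side5.png",s["img"])
plan((630.6,259.4,-22,-10,1))
cv2.imwrite("pics/c5.png",cv2.resize(s["img"][130:195,225:325],None,fx=7,fy=7,interpolation=2))
E
```

```text
carton [208 159  23  18 337] centre [639.0184 129.4909] size [60.1829 84.5031] y-axis deg 105.976135
now [632.6 258.3  52. ] yaw -10.1 q6 0.49 open 85.3 t 40.5
(630.6, 259.4, -22, -10) 0 turn [ 0.0036 -0.0019 -0.0018] shift [ 0.0006 -0.0024  0.074 ]
```

View pics/c5.png

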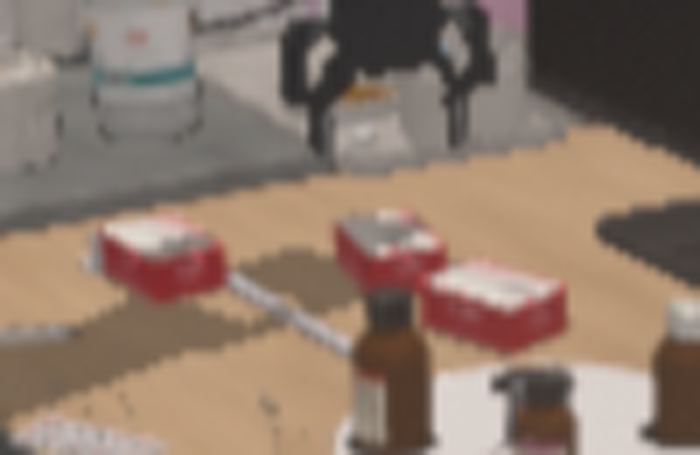

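Thirteen pictures viewed. The gripper is centred above the left loose carton, with the other loose one beside it at crop (495,305). Now down, grip and lift.

apply_moves(increments="0 0 0 0 -0.0015 0.01 0;0 0 0 0 -0.0015 0.022 0;0 0 0 0 -0.0015 0.035 0;0 0 0 0 -0.0015 0.048 0;0 0 0 0 -0.0015 0.06 0;0 0 0 0 -0.0015 0.068 0;0 0 0 0 -0.0015 0.072 0;0 0 0 0 -0.0015 0.072 0")

```text
time: 41.22
eef_pos: [628.4, 257.9, -24.7]
eef_rot: [0.767, 0.642, -0.001, -0.001]
contact_force: [0.3, 0.7, 0.1]
opening: 85.2
grasp_force: 0.0
```

apply_moves(increments="0 0 0 0 0 0 0.2;0 0 0 0 0 0 0.25;0 0 0 0 0 0 0.3;0 0 0 0 0 0 0.35;0 0 0 0 0 0 0.4;0 0 0 0 0 0 0.5;0 0 0 0 0 0 0.7;0 0 0 0 0 0 1")

```text
time: 41.88
eef_pos: [630.3, 258.6, -21.3]
eef_rot: [0.767, 0.642, 0.001, 0.0]
contact_force: [-1.2, 0.0, 4.5]
opening: 55.5
grasp_force: 44.4
```

apply_moves(increments="0 0 0 0 0 -0.004 1;0 0 0 0 0 -0.01 1;0 0 0 0 0 -0.02 1;0 0 0 0 0 -0.03 1;0 0 0 0 0 -0.038 1;0 0 0 0 0 -0.04 1;0 0 0 0 0 -0.04 1;0 0 0 0 0 -0.04 1")

```text
time: 42.55
eef_pos: [629.6, 258.3, 17.7]
eef_rot: [0.767, 0.642, 0.0, 0.0]
contact_force: [0.2, 0.2, -2.7]
opening: 55.3
grasp_force: 43.7
```

```bash
python3 - <<'E'
from plan import *
np.set_printoptions(precision=4,suppress=True)
cam("top");cam("top")
o=get_obs(); print(o["contact_force"],o["grasp_force"])
plan((496,251.5,18,2.8,1))
E
```

```text
[-0.7948 -0.2516 -2.4149] 43.66373062133789
now [629.  258.1  16.7] yaw -10.1 q6 0.49 open 55.7 t 42.6
(496, 251.5, 18, 2.8) 0 turn [-0.0011  0.0004 -0.2248] shift [-0.0298 -0.1298 -0.0011]
```

apply_moves(increments="0 0 -0.03 -0.003 -0.012 0 1;0 0 -0.07 -0.008 -0.034 0 1;0 0 -0.11 -0.013 -0.058 0 1;0 0 -0.15 -0.018 -0.082 0 1;0 0 -0.19 -0.023 -0.105 0 1;0 0 -0.225 -0.028 -0.122 0 1;0 0 -0.225 -0.029 -0.13 0 1;0 0 -0.225 -0.029 -0.13 0 1")

```text
time: 43.32
eef_pos: [494.5, 252.3, 16.6]
eef_rot: [0.69, 0.724, -0.001, -0.0]
contact_force: [0.3, 0.4, -2.0]
opening: 55.4
grasp_force: 43.6
```

apply_moves(increments="0 0 0 0 0 0 1;0 0 0 0 0 0.006 1;0 0 0 0 0 0.014 1;0 0 0 0 0 0.022 1;0 0 0 0 0 0.029 1;0 0 0 0 0 0.033 1;0 0 0 0 0 0.033 1;0 0 0 0 0 0.033 1")

```text
time: 43.98
eef_pos: [496.2, 252.3, -16.3]
eef_rot: [0.69, 0.724, -0.001, -0.0]
contact_force: [-0.7, -0.3, -2.1]
opening: 55.6
grasp_force: 43.6
```

```bash
python3 - <<'E'
from plan import *
np.set_printoptions(precision=4,suppress=True)
for _ in range(3):cam("top")
o=get_obs(); print(o["contact_force"],o["grasp_force"])
plan((498,256,-19,2.8,1))
E
```

```text
[-0.0569  0.4235 -3.0064] 43.60741317272186
now [496.9 252.7 -15.1] yaw 2.8 q6 0.33 open 55.7 t 44.1
(498, 256, -19, 2.8) 0 turn [ 0.0009 -0.0003  0.0001] shift [0.0033 0.0012 0.0039]
```

apply_moves(increments="0 0 0 0 0 0.001 1;0 0 0 0 0 0.002 1;0 0 0 0 0 0.004 1;0 0 0 0 0 0.0045 1;0 0 0 0.001 0 0.0045 1;0 0 0 0.002 0 0.0045 1;0 0 0 0.003 0 0.0045 1;0 0 0 0.003 0 0.0045 1")

```text
time: 44.8
eef_pos: [496.4, 255.7, -20.0]
eef_rot: [0.69, 0.724, 0.0, 0.0]
contact_force: [-0.3, 1.0, -2.4]
opening: 55.0
grasp_force: 43.6
```

apply_moves(increments="0 0 0 0.0005 0 0 1;0 0 0 0.001 0 0 1;0 0 0 0.0015 0 0 1;0 0 0 0.002 0 0 1;0 0 0 0.0025 0 0 1;0 0 0 0.003 0 0 1;0 0 0 0.003 0 0 1;0 0 0 0.003 0 0 1")

```text
time: 45.47
eef_pos: [496.2, 256.5, -20.0]
eef_rot: [0.69, 0.724, -0.002, 0.001]
contact_force: [0.5, -10.8, 1.3]
opening: 55.4
grasp_force: 44.2
```

apply_moves(increments="0 0 0 -0.001 0 0 1;0 0 0 -0.001 0.0005 0 1;0 0 0 -0.001 0.001 0 1;0 0 0 -0.001 0.0015 0 1;0 0 0 -0.001 0.002 0 1;0 0 0 -0.001 0.0025 0 1;0 0 0 -0.001 0.0025 0 1;0 0 0 -0.001 0.0025 0 1")

```text
time: 46.13
eef_pos: [497.5, 256.5, -20.9]
eef_rot: [0.689, 0.724, -0.002, -0.0]
contact_force: [-0.9, -4.9, -2.1]
opening: 55.4
grasp_force: 43.8
```

apply_moves(increments="0 0 0 0 0.0005 0 1;0 0 0 0 0.001 0 1;0 0 0 0 0.0015 0 1;0 0 0 0 0.002 0 1;0 0 0 0 0.002 0 1;0 0 0 0 0.002 0 1;0 0 0 0 0.002 0 1;0 0 0 0 0.002 0 1")

```text
time: 46.8
eef_pos: [497.5, 256.5, -20.9]
eef_rot: [0.69, 0.724, -0.004, -0.002]
contact_force: [-9.1, -5.9, 4.1]
opening: 55.5
grasp_force: 48.9
```

apply_moves(increments="0 0 0 0 -0.0012 0 1;0 0 0 0 -0.0012 0 1;0 0 0 0 -0.0012 0 0.33;0 0 0 0 -0.0012 0 0.3;0 0 0 0 -0.0012 0 0.27;0 0 0 0 -0.0012 0 0.23;0 0 0 0 -0.0012 0 0.2;0 0 0 0 -0.0012 0 0.18")

```text
time: 47.47
eef_pos: [500.2, 258.1, -19.6]
eef_rot: [0.69, 0.724, 0.001, 0.0]
contact_force: [-0.4, 0.7, -0.1]
opening: 70.1
grasp_force: 0.0
```

apply_moves(increments="0 0 0 0 0 -0.004 0.15;0 0 0 0 0 -0.015 0.15;0 0 0 0 0 -0.035 0.15;0 0 0 0 0 -0.06 0.15;0 0 0 0 0 -0.08 0.1;0 0 0 0 0 -0.1 0;0 0 0 0 0 -0.1 0;0 0 0 0 0 -0.1 0")

```text
time: 48.13
eef_pos: [500.9, 258.2, 82.3]
eef_rot: [0.69, 0.724, 0.002, 0.001]
contact_force: [-0.5, -0.2, -0.2]
opening: 85.4
grasp_force: 0.0
```

apply_moves(increments="0 0 0 -0.03 -0.03 0 0;0 0 0 -0.07 -0.07 0 0;0 0 0 -0.11 -0.11 0 0;0 0 0 -0.15 -0.15 0 0;0 0 0 -0.18 -0.15 0 0;0 0 0 -0.2 -0.15 0 0;0 0 0 -0.2 -0.15 0 0;0 0 0 -0.2 -0.15 0 0")

```text
time: 48.8
eef_pos: [358.3, 48.8, 78.7]
eef_rot: [0.691, 0.722, -0.0, -0.0]
contact_force: [-1.2, -0.2, -0.9]
opening: 85.4
grasp_force: 0.0
```

```bash
python3 - <<'E'
from plan import *
from car import *
np.set_printoptions(precision=4,suppress=True)
c=cam("top"); cv2.imwrite("pics/top6.png",c["img"]); cartons(c); cam("top")
plan((639,129.5,80,16,1))
E
```

```text
carton [208 159  23  18 337] centre [639.0184 129.4909] size [60.1829 84.5031] y-axis deg 105.976135
carton [142 196  50  18 863] centre [499.4358 305.9555] size [ 64.1944 182.6266] y-axis deg 91.711586
now [359.3  50.7  79.4] yaw 2.8 q6 -0.06 open 85.2 t 48.9
(639, 129.5, 80, 16) 0 turn [-0.0008 -0.0007 -0.2312] shift [ 0.0653  0.2832 -0.0008]
```

apply_moves(increments="0 0 -0.02 0.007 0.03 0 0;0 0 -0.05 0.016 0.07 0 0;0 0 -0.09 0.025 0.11 0 0;0 0 -0.12 0.035 0.15 0 0;0 0 -0.15 0.044 0.19 0 0;0 0 -0.18 0.053 0.23 0 0;0 0 -0.21 0.061 0.265 0 0;0 0 -0.231 0.065 0.283 0 0")

```text
time: 49.57
eef_pos: [642.4, 133.2, 78.4]
eef_rot: [0.599, 0.8, 0.0, -0.0]
contact_force: [0.3, -0.3, 0.8]
opening: 85.3
grasp_force: 0.0
```

apply_moves(increments="0 0 0 0 0 0 0;0 0 0 0 0 0.005 0;0 0 0 0 0 0.015 0;0 0 0 0 0 0.025 0;0 0 0 0 0 0.03 0;0 0 0 0 0 0.03 0;0 0 0 0 0 0.03 0;0 0 0 0 0 0.03 0")

```text
time: 50.23
eef_pos: [638.9, 129.1, 50.3]
eef_rot: [0.602, 0.799, 0.0, 0.0]
contact_force: [0.4, 0.7, 0.0]
opening: 85.6
grasp_force: 0.0
```

```bash
python3 - <<'E'
from plan import *
np.set_printoptions(precision=4,suppress=True)
cam("top");cam("top")
plan((639,129.5,-22,16,1))
E
```

```text
now [639.4 129.2  50.8] yaw 16.0 q6 -0.16 open 85.1 t 50.3
(639, 129.5, -22, 16) 0 turn [0.0014 0.0002 0.0004] shift [ 0.0005 -0.0004  0.0728]
```

apply_moves(increments="0 0 0 0 0 0.01 0;0 0 0 0 0 0.022 0;0 0 0 0 0 0.035 0;0 0 0 0 0 0.048 0;0 0 0 0 0 0.06 0;0 0 0 0 0 0.068 0;0 0 0 0 0 0.0725 0;0 0 0 0 0 0.0725 0")

```text
time: 51.0
eef_pos: [637.8, 129.2, -24.6]
eef_rot: [0.602, 0.799, -0.001, -0.001]
contact_force: [-0.4, -0.3, -0.4]
opening: 85.8
grasp_force: 0.0
```

apply_moves(increments="0 0 0 0 0 0 0.2;0 0 0 0 0 0 0.25;0 0 0 0 0 0 0.3;0 0 0 0 0 0 0.35;0 0 0 0 0 0 0.4;0 0 0 0 0 0 0.5;0 0 0 0 0 0 0.7;0 0 0 0 0 0 1")

```text
time: 51.67
eef_pos: [639.8, 129.4, -21.3]
eef_rot: [0.601, 0.799, 0.0, 0.001]
contact_force: [-1.2, -1.3, 4.9]
opening: 55.3
grasp_force: 44.1
```

apply_moves(increments="0 0 0 0 0 -0.004 1;0 0 0 0 0 -0.01 1;0 0 0 0 0 -0.02 1;0 0 0 0 0 -0.03 1;0 0 0 0 0 -0.038 1;0 0 0 0 0 -0.04 1;0 0 0 0 0 -0.04 1;0 0 0 0 0 -0.04 1")

```text
time: 52.33
eef_pos: [639.0, 129.3, 17.7]
eef_rot: [0.602, 0.799, 0.0, 0.0]
contact_force: [0.2, 0.6, -2.7]
opening: 55.4
grasp_force: 43.2
```

```bash
python3 - <<'E'
from plan import *
from car import *
np.set_printoptions(precision=4,suppress=True)
c=cam("top");cam("top")
o=get_obs(); print(o["contact_force"],o["grasp_force"])
plan((500,167,18,2.8,1))
E
```

```text
[ 1.0279 -0.0878 -2.6015] 43.2037478685379
now [638.4 129.2  16.8] yaw 16.0 q6 -0.16 open 55.1 t 52.4
(500, 167, 18, 2.8) 0 turn [-0.0011 -0.0001  0.2311] shift [ 0.0745 -0.1226 -0.0011]
```

apply_moves(increments="0 0 0.03 0.007 -0.011 0 1;0 0 0.07 0.02 -0.033 0 1;0 0 0.11 0.034 -0.056 0 1;0 0 0.15 0.047 -0.078 0 1;0 0 0.19 0.06 -0.099 0 1;0 0 0.22 0.07 -0.115 0 1;0 0 0.231 0.0745 -0.1225 0 1;0 0 0.231 0.0745 -0.1225 0 1")

```text
time: 53.1
eef_pos: [498.6, 167.3, 16.6]
eef_rot: [0.689, 0.725, -0.001, -0.001]
contact_force: [1.1, -0.4, -2.6]
opening: 55.3
grasp_force: 43.4
```

apply_moves(increments="0 0 0 0 0 0 1;0 0 0 0 0 0.006 1;0 0 0 0 0 0.014 1;0 0 0 0 0 0.022 1;0 0 0 0 0 0.029 1;0 0 0 0 0 0.034 1;0 0 0 0 0 0.036 1;0 0 0 0 0 0.036 1")

```text
time: 53.77
eef_pos: [500.0, 166.8, -19.7]
eef_rot: [0.69, 0.724, -0.001, -0.001]
contact_force: [-0.6, 0.2, -3.9]
opening: 55.3
grasp_force: 43.4
```

apply_moves(increments="0 0 0 0 0 0 1;0 0 0 0 0 0 1;0 0 0 0.001 0 0 1;0 0 0 0.002 0 0 1;0 0 0 0.003 0 0 1;0 0 0 0.004 0 0 1;0 0 0 0.004 0 0 1;0 0 0 0.004 0 0 1")

```text
time: 54.43
eef_pos: [500.5, 171.2, -18.5]
eef_rot: [0.69, 0.724, 0.0, 0.0]
contact_force: [0.4, -1.0, -2.9]
opening: 55.3
grasp_force: 43.4
```

apply_moves(increments="0 0 0 0 0 0.001 1;0 0 0 0 0 0.0015 1;0 0 0 0.0005 0 0.0015 1;0 0 0 0.001 0 0.0015 1;0 0 0 0.0015 0 0.0015 1;0 0 0 0.002 0 0.0015 1;0 0 0 0.0025 0 0.0015 1;0 0 0 0.0025 0 0.0015 1")

```text
time: 55.1
eef_pos: [500.4, 173.6, -20.0]
eef_rot: [0.69, 0.724, 0.0, 0.0]
contact_force: [0.1, 0.8, -2.9]
opening: 55.2
grasp_force: 43.4
```

apply_moves(increments="0 0 0 0.0005 0 0 1;0 0 0 0.001 0 0 1;0 0 0 0.0015 0 0 1;0 0 0 0.002 0 0 1;0 0 0 0.002 0 0 1;0 0 0 0.002 0 0 1;0 0 0 0.002 0 0 1;0 0 0 0.002 0 0 1")

```text
time: 55.77
eef_pos: [500.3, 175.0, -20.1]
eef_rot: [0.69, 0.724, -0.0, 0.0]
contact_force: [-0.1, -5.6, -1.2]
opening: 55.8
grasp_force: 43.5
```

Contact with the first carton. Press 1 mm more, then push toward the rail.

apply_moves(increments="0 0 0 0.001 0 0 1;0 0 0 0.001 0.0005 0 1;0 0 0 0.001 0.001 0 1;0 0 0 0.001 0.0015 0 1;0 0 0 0.001 0.002 0 1;0 0 0 0.001 0.0025 0 1;0 0 0 0.001 0.003 0 1;0 0 0 0.001 0.003 0 1")

```text
time: 56.43
eef_pos: [501.1, 175.0, -20.9]
eef_rot: [0.689, 0.724, -0.003, -0.001]
contact_force: [-4.5, -9.7, 1.6]
opening: 55.3
grasp_force: 45.6
```

apply_moves(increments="0 0 0 0 0.0005 0 1;0 0 0 0 0.001 0 1;0 0 0 0 0.0015 0 1;0 0 0 0 0.0015 0 1;0 0 0 0 0.0015 0 1;0 0 0 0 0.0015 0 1;0 0 0 0 0.0015 0 1;0 0 0 0 0.0015 0 1")

```text
time: 57.1
eef_pos: [501.1, 175.0, -20.8]
eef_rot: [0.689, 0.724, -0.004, -0.002]
contact_force: [-10.7, -10.2, 7.4]
opening: 55.6
grasp_force: 50.7
```

apply_moves(increments="0 0 0 -0.001 -0.0015 0 1;0 0 0 -0.001 -0.0015 0 1;0 0 0 -0.001 -0.0015 0 0.33;0 0 0 -0.001 -0.0015 0 0.3;0 0 0 -0.001 -0.0015 0 0.27;0 0 0 -0.001 -0.0015 0 0.23;0 0 0 -0.001 -0.0015 0 0.2;0 0 0 -0.001 -0.0015 0 0.18")

```text
time: 57.77
eef_pos: [503.9, 176.0, -19.6]
eef_rot: [0.69, 0.724, 0.001, 0.0]
contact_force: [0.8, 0.8, -0.5]
opening: 70.1
grasp_force: 0.0
```

apply_moves(increments="0 0 0 0 0 -0.004 0.15;0 0 0 0 0 -0.015 0.15;0 0 0 0 0 -0.035 0.15;0 0 0 0 0 -0.06 0.15;0 0 0 0 0 -0.08 0.3;0 0 0 0 0 -0.1 0.6;0 0 0 0 0 -0.1 1;0 0 0 0 0 -0.1 1")

```text
time: 58.43
eef_pos: [504.7, 176.1, 82.2]
eef_rot: [0.69, 0.724, 0.002, 0.001]
contact_force: [0.4, -0.5, -0.9]
opening: 24.4
grasp_force: 0.0
```

apply_moves(increments="0 0 0 -0.03 -0.03 0 1;0 0 0 -0.07 -0.07 0 1;0 0 0 -0.09 -0.11 0 1;0 0 0 -0.1 -0.15 0 1;0 0 0 -0.1 -0.16 0 1;0 0 0 -0.1 -0.16 0 1;0 0 0 -0.1 -0.16 0 1;0 0 0 -0.1 -0.16 0 1")

```text
time: 59.1
eef_pos: [348.5, 68.0, 79.6]
eef_rot: [0.69, 0.724, 0.0, -0.0]
contact_force: [0.3, -0.2, 0.2]
opening: -0.1
grasp_force: 0.0
```

```bash
python3 - <<'E'
from plan import *
from car import *
np.set_printoptions(precision=4,suppress=True)
c=cam("top"); cv2.imwrite("pics/top7.png",c["img"]); cartons(c); s=cam("side"); cv2.imwrite("pics/side7.png",s["img"])
im=c["img"].astype(int)
# front (-x) top edge of row at z=34: white->red down each column, sub-pixel on green channel
g=im[...,1]
P=[]
for u in range(146,214):
    col=g[205:224,u]; k=[i for i in range(len(col)-1) if col[i]>130>=col[i+1]]
    if k: i=k[-1]; P.append((u,205+i+(col[i]-130)/(col[i]-col[i+1])))
w=ray(c,P,34); 
for lo,hi in ((300,375),(218,292),(136,210)):
    m=(w[:,1]>lo)&(w[:,1]<hi); f=np.polyfit(w[m,1],w[m,0],1); print(lo,hi,m.sum(),"slope",f[0],"x at mid",np.polyval(f,(lo+hi)/2),"minus fixed line")
plan((400,100,80,2.8,1))
v=np.zeros((560,800,3),np.uint8)
v[:320]=cv2.resize(c["img"][155:245,135:360],(800,320),interpolation=2); v[320:,:600]=cv2.resize(s["img"][155:215,225:375],(600,240),interpolation=2)
cv2.imwrite("pics/f7.png",v)
E
```

```text
carton [ 142  195   73   19 1275] centre [502.0448 265.3831] size [ 65.3471 263.0382] y-axis deg 92.6344
300 375 21 slope -0.05118484410695142 x at mid 466.77380534023166 minus fixed line
218 292 21 slope -0.031191782670669563 x at mid 471.5165929206992 minus fixed line
136 210 21 slope -0.0492095534525334 x at mid 475.035989130932 minus fixed line
now [349.1  68.2  80. ] yaw 2.8 q6 -0.01 open -0.1 t 59.2
(400, 100, 80, 2.8) 0 turn [-0.0003 -0.0001  0.0005] shift [ 0.0292  0.0524 -0.    ]
```

View pics/f7.png

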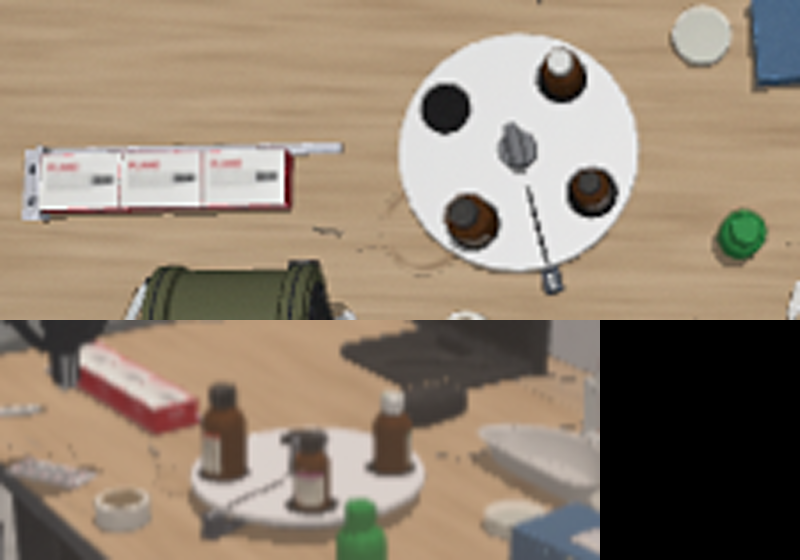

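The row is closed: total length 263 mm, front edge in line with the fixed carton within 1 mm. The bottles are on their pads and the index is on the pointer. I'll recheck the white-capped bottle, then hand in.

```bash
python3 - <<'E'
from car import *
c=cam("top"); im=c["img"].astype(int); u,w=proj(c,[613.3,-135.9,103])[0]; print(u,w)
# body amber silhouette centroid at mid height, pads via saturated brown
hs=cv2.cvtColor(c["img"],cv2.COLOR_BGR2HSV).astype(int)
m=np.zeros(hs.shape[:2],bool); m[164:190,280:303]=((hs[...,1]>80)&(hs[...,2]<130))[164:190,280:303]
q,ce,l=max(comps(m,5,400),key=lambda t:t[0][4]); print("body",q,ce,"expected",proj(c,[[613.3,-135.9,26],[613.3,-135.9,80]]))
cap=hs[166:180,285:300]; k=(cap[...,2]>190)&(cap[...,1]<12); print((k*1))
cartons(c); print(get_obs()["time"])
E
```

```text
291.25283441522834 171.8388906993025
body [287 171  13  12  77] [293.3 177.3] expected [[292.6 176.7]
 [291.7 173.3]]
[[1 1 1 1 1 1 1 0 0 0 0 0 0 0 0]
 [1 1 1 1 1 1 1 1 1 1 0 0 0 0 0]
 [1 1 1 1 1 0 0 0 0 1 1 0 0 0 0]
 [1 1 1 1 1 1 1 1 1 0 0 0 1 0 0]
 [1 1 1 0 0 1 1 1 1 1 0 0 1 1 1]
 [1 1 1 0 0 1 1 1 1 1 0 0 0 1 1]
 [1 1 0 0 1 1 1 1 1 1 0 0 0 0 1]
 [1 0 0 0 0 1 1 1 1 1 0 0 0 0 0]
 [1 0 0 0 0 0 1 1 1 0 0 0 0 0 0]
 [1 0 0 0 0 0 0 0 0 0 0 0 0 0 0]
 [0 0 0 0 0 0 0 0 0 0 0 0 0 0 0]
 [0 0 0 0 0 0 0 0 0 0 0 0 0 0 0]
 [0 0 0 0 0 0 0 0 0 0 0 0 0 0 0]
 [1 0 0 0 0 0 0 0 0 0 0 0 0 0 0]]
carton [ 142  195   73   19 1275] centre [502.  265.4] size [ 65.3 263. ] y-axis deg 92.6344
59.25
```

```bash
python3 -c "
from rig import sign_off; print(sign_off())"
```

```text
the job is handed in; nothing more can be done
None
```

I handed the job in at about 59 s: the carousel is on its pointer, all three amber bottles are on pads, and both loose cartons are butted in the row along the rail; the hand-in returned no verdict.

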